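# Return the washed pot to its cup under the sliding cover

### The arm

A 6-joint arm with a two-finger parallel gripper is mounted at the origin on a cart in front of the work surface, level with it; the furniture and walls round the work are solid. World frame = base frame: x ahead of the robot, y to its left, z up, the work surface at z = 0. Lengths are in m, angles in degrees, forces in N, time in s.
With the tool pointing down it reaches from about 0.225 to 0.875 m from the base axis. Payload 3.4 kg.
Tool frame: the origin (TCP) lies at the very end of the fingers, on their centre line; the grasp point (between the pads) lies 19 mm behind it; z points along the fingers, x is the direction in which the jaws open and shut, and the axes are right-handed (so a half turn about z gives the same grasp; the last joint's range is limited). The gripper opens to 85 mm and grips with 20 to 120 N. Pads are 22 mm wide; open, the fingers measure 114 mm over their backs; the gripper's body (76 mm by 85 mm) begins 54 mm behind the grasp point. The pads swing forward as they close: fully open they stand 13 mm farther back than shut.
Start: joints at [-71.333, 15.808, 86.224, -0, 77.962, -6.933], TCP at [0.248, -0.519, 0.202] pointing down, gripper open.
Joint ranges: [-165.64, 165.64], [-43.16, 119.46], [12.63, 154.43], [-67.54, 247.53], [6.08, 155.33], [-154.97, 154.97]. Speed limits (degrees/s): [147.25, 147.25, 180, 180, 180, 180].

### API

Orientations are given as a 3x3 rotation matrix whose columns are the frame's x, y, z axes.
In Python, from bench import status, viewer, workorder gives the robot as it stands.
- The arm moves only by the shell command python3 -m crank 'ROWS' [FORCE]. ROWS is a JSON object of lists of equal length, an entry for each row: "travel": the shift along the tool's x, y, z normalised to -1 to 1, where 1 is 0.04 m, a list of three; "dr": the turn, a rotation vector about the tool's x, y, z normalised to -1 to 1, where 1 is 5 degrees, a list of three; "claw": the closure, from 0 (fully open) to 1 (shut). In form: {"travel": [[tx, ty, tz], ...], "dr": [[ax, ay, az], ...], "claw": [claw, ...]}. A call has 1 to 10 rows; each row shifts and turns the commanded pose from where the row before left it, along the tool's axes as they then stand; what a row does not reach is not made up. A row lasts 1/12 s, in which the tool goes at most 41.7 mm and 7.16 degrees, less where a joint would pass 70% of its speed; a pose out of reach is approached as far as the arm can. A call with a number of a shift or a turn outside -1 to 1 is refused whole. A call with a gripper value outside its range is refused whole. The fingers move at their own pace and stop on an object; FORCE is the grip in N (left out, the last holds). Time passes only in rows, so rows that do not move let the fingers close. It gives the time, the measured TCP pose, the force and the opening at its end, in the units of the state.
- status.observe(): the state, without advancing time (a new reading comes with each control period).
- viewer.read_camera(name): name is "scene" or "top" or "wrist"; returns a dict with "color" (420x560x3 uint8, red, green, blue), "depth" (420x560 float32, m along the optical axis (not along the pixel's ray), 0 where there is no reading), "vfov" (degrees; the focal length in pixels is half the picture's height over the tangent of half this angle, whatever the lens; pixels are square), "cx", "cy" (the principal point, pixels), "eye" and "attitude" of the camera in the world. Camera axes: x right, y up, looking along -z (the intrinsics and any distortion apply to the point x, -y, -z); pixel columns grow to the right and rows downward; lengths in m; the calibration is good to about 2 mm. A picture is of the moment at which its call begins.
- workorder.close_job(): hands the job in, once; it reports no verdict.
The state is a dict: "time": time; "joints": joint angles; "qd": joint speeds; "joint_torque": joint torques, N m; "tcp_pos": TCP position; "eef_rot": TCP orientation; "ft_force": force on the tool from outside, world axes, zero at the start; "ft_torque": the same for the moment, N m; "opening": finger opening in m.
Only numpy, scipy, OpenCV 4.12 (cv2) and the standard library are available. Lean on these libraries where they do the work, as an engineer would, in place of code of your own. Each camera call takes 0.05 s, during which the arm holds its last target.

### The job

Put the washed blue pot back in the sloping sugar station: slide the clear cover up out of the way, nest the pot squarely and fully home in the empty steel cup, and slide the cover fully shut again. Lower the pot in gently, without letting it drop, and do not disturb the other things on the worktop.

Things in the scene. Friction and masses are not known exactly. Their poses are not given: they have to be found in the camera images.
- station: Steel sugar station, fixed, 256 wide (y) x 181 deep (x) x 170 high; origin at the centre of its underside, z up, x from low front to high back; yaw up to 17 deg. Its deck climbs towards +x at 25 deg: up-slope u = (0.906, 0, 0.423), normal n = (-0.423, 0, 0.906) in its frame. Two holes at y = +52 and -52 mm hold the cups.
- station_front (a point): Middle of the deck's lower edge (deck's top face); axes as the station's. The cups' centres lie 66 mm up the slope from this edge. Along the edge a crumb stop 3 mm thick stands 27 mm above the deck; side cheeks, inner faces at y = +-117 mm, stand 42 mm above the deck, 200 mm long up the slope.
- cover (a joint): Travel of the clear cover up the slope, m: 0 = fully shut, 0.12 = fully open, against its stop. Starts 0 to 0.015, stays where left, takes about 3 N to move. A clear plate 122 up the slope x 244 wide x 3 mm, parallel to the deck, underside 33 mm above it; passes 7 mm above a pot that is home, and is stopped by a prouder one.
- cover_grip (a point): Middle of the top of the black grip block, moving with the cover; axes: x up the slope, y across, z the deck's normal. The block is 36 long up the slope, 14 thick across (y), its top 24 mm above the plate's top face; its centre lies 22 mm from the cover's lower edge.
- empty_cup: The empty tapered steel cup, fixed in the station's left or right hole (it varies). Origin at the centre of its mouth, level with its rim, 4 mm above the deck; z out of the mouth along its axis, 25 deg from vertical, leaning to the station's -x. Bore radius 29 mm at the mouth, 22 at its floor 60 mm down; rim outer radius 35.
- sugar_cup: The same kind of cup in the other hole, with its blue pot of sugar cubes already in it, fixed; origin and axes as for the empty cup, its pot's collar stands 22 mm above the rim.
- pot: Empty blue ceramic pot, loose, 0.1 to 0.2 kg, upright on the worktop, 78 high; origin at the centre of its underside, z up. Tapers from radius 20 at the bottom to 27 mm at height 56; above that a straight collar, radius 32, 22 high to the rim, wall 4. Home, the collar's underside rests on the cup's rim and only the collar stands out: hold it by the collar.
- pot_shoulder (a point): Point on the pot's axis 56 mm above its underside, level with the underside of its collar; meets the empty cup's origin when the pot is home.
- bowl: Bystander: small green bowl, 115 wide, 59 high; origin at the centre of its underside.
- spice_jar: Bystander: spice jar with a green cap, 46 wide, 106 high; origin at the centre of its underside.
- tumbler: Bystander: waisted drinking glass, 62 wide, 85 high; origin at the centre of its underside.
- tin: Bystander: food tin standing near the front edge, 75 wide, 58 high; origin at the centre of its underside.
- spoon: Bystander: steel spoon 201 long lying near the front edge; origin at the middle of its underside.
Things that resemble listed ones, but are neither listed nor needed, are in the scene too. What is shaped like the pot but orange or pink is not meant.

How it is judged:
By the outcome, as a careful person would: the job done as asked, in the order asked, and still so for the second after the job is handed in, with the robot touching nothing.
It also fails if it takes over 72 s, if anything falls off the work surface, if the arm or the gripper's body presses on something with over 40 N, if the wrist force passes 120 N, or if a joint passes its speed limit or range.

## Working session

There is one attempt and no reset: what is moved stays moved. The work goes in short steps, Python scripts to look and compute and a shell command to move; the robot and the scene stay as the last step left them, time stands still between calls to the robot, and variables do not carry over. Pictures are saved under pics/ and viewed, and the job is handed in when it is done.

```bash
ls; mkdir -p pics; cat > h.py <<'E'
import numpy as np, cv2
from bench import status, viewer, workorder
def cam(n):
    c=viewer.read_camera(n); return c
def K(c):
    h=c['color'].shape[0]; return h/2/np.tan(np.radians(c['vfov'])/2)
E
python3 - <<'E'
from h import *
import pickle
for n in ['scene','top','wrist']:
    c=cam(n); pickle.dump(c,open(n+'0.pkl','wb'))
    cv2.imwrite(f'pics/{n}0.png',c['color'][...,::-1])
    print(n,{k:v for k,v in c.items() if k not in('color','depth')})
print(status.observe())
E
```

```text
pics
scene {'vfov': 46.24096123191958, 'cx': 278.81450243196923, 'cy': 208.85965116797513, 'eye': array([-0.50780443,  0.51490238,  0.6302459 ]), 'attitude': array([[-4.84497377e-01,  3.61074345e-01, -7.96798349e-01],
       [-8.74792594e-01, -1.99502429e-01,  4.41516362e-01],
       [ 4.57024976e-04,  9.10946814e-01,  4.12523566e-01]])}
top {'vfov': 45.27001660672825, 'cx': 281.4422722192804, 'cy': 211.79922387919152, 'eye': array([ 0.42546787, -0.0806461 ,  1.41030009]), 'attitude': array([[ 0.0190131 ,  0.99596076, -0.08775345],
       [-0.99980985,  0.01855932, -0.00598414],
       [-0.00433133,  0.08785054,  0.99612425]])}
wrist {'vfov': 65.03402828604459, 'cx': 279.3110316655153, 'cy': 206.3506232354076, 'eye': array([ 0.30817058, -0.49071133,  0.37197328]), 'attitude': array([[ 0.43199491,  0.87003034,  0.23754495],
       [-0.90187509,  0.41712386,  0.11237884],
       [-0.00131267, -0.26278297,  0.96485408]])}
{'time': 0.15, 'joints': array([-7.13350009e+01,  1.58381811e+01,  8.62779543e+01,  1.55319311e-03,
        7.79592374e+01, -6.93208240e+00]), 'qd': array([-0.00087896, -0.22538796, -0.12916182, -0.06433144,  0.00796321,
        0.02861886]), 'joint_torque': array([ 2.03542797e-03, -4.17143083e+01, -2.46031612e+01, -5.94376115e-05,
        7.57707196e-03,  1.13290761e-05]), 'tcp_pos': array([ 0.24830174, -0.51816979,  0.20105376]), 'eef_rot': array([[ 4.32034438e-01, -9.01857022e-01, -3.95888689e-04],
       [-9.01856168e-01, -4.32034579e-01,  1.25480062e-03],
       [-1.30268836e-03, -1.85082426e-04, -9.99999134e-01]]), 'ft_force': array([-0.02333781,  0.11370454, -0.31371338]), 'ft_torque': array([ 0.00890235, -0.022724  , -0.04400967]), 'opening': 0.08525913515186952}
```

View pics/scene0.png

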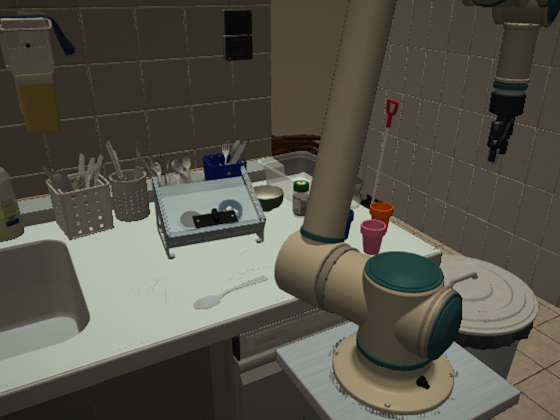

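View pics/top0.png

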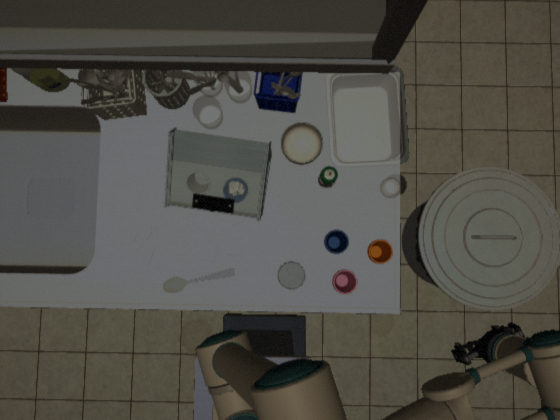

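View pics/wrist0.png

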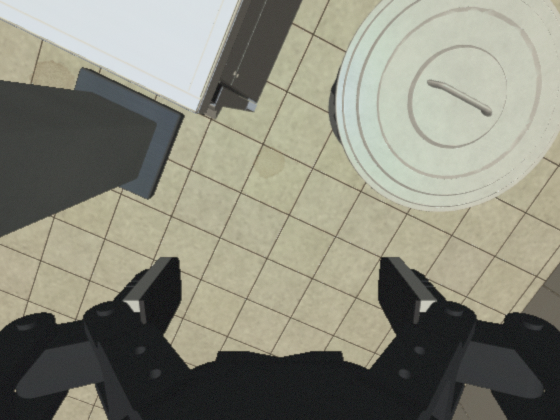

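```bash
cat >> h.py <<'E'
def px2w(c,u,v,d=None,z=None):
    f=K(c); ray=np.array([(u-c['cx'])/f,-(v-c['cy'])/f,-1.0])
    if d is None and z is None: d=c['depth'][int(round(v)),int(round(u))]
    R=np.array(c['attitude']); e=np.array(c['eye'])
    r=R@ray
    if z is not None: d=(z-e[2])/r[2]
    return e+r*d
def w2px(c,p):
    f=K(c); q=np.array(c['attitude']).T@(np.array(p)-c['eye'])
    return c['cx']+f*q[0]/-q[2], c['cy']-f*q[1]/-q[2]
E
python3 - <<'E'
from h import *
import pickle
c=pickle.load(open('top0.pkl','rb'))
im=c['color'][...,::-1]
cv2.imwrite('pics/t1.png',cv2.resize(im[115:235,150:290],None,fx=5,fy=5,interpolation=cv2.INTER_CUBIC))
cv2.imwrite('pics/t2.png',cv2.resize(im[215:300,260:400],None,fx=5,fy=5,interpolation=cv2.INTER_CUBIC))
s=pickle.load(open('scene0.pkl','rb'))
cv2.imwrite('pics/s1.png',cv2.resize(s['color'][160:260,145:285,::-1],None,fx=5,fy=5,interpolation=cv2.INTER_CUBIC))
for u,v in [(336,241),(150,200),(300,220),(330,290),(110,300),(395,300),(213,204),(235,189),(199,182)]:
    print(u,v,px2w(c,u,v).round(4))
for u,v in [(215,217),(210,290),(340,270),(120,240)]:
    print(u,v,px2w(s,u,v).round(4))
# blue pot mask
hsv=cv2.cvtColor(c['color'],cv2.COLOR_RGB2HSV)
m=(hsv[...,0]>100)&(hsv[...,0]<125)&(hsv[...,1]>120)
m[:225]=0;m[260:]=0
v,u=np.nonzero(m);m2=(u>310)&(u<360)
P=np.array([px2w(c,a,b) for a,b in zip(u[m2],v[m2])])
print(len(P),u[m2].min(),u[m2].max(),v[m2].min(),v[m2].max())
print(np.percentile(P[:,2],[5,20,50,80,95]))
T=P[(P[:,2]>0.07)]
print(len(T),cv2.minEnclosingCircle((T[:,:2]*1000).astype(np.float32)))
E
```

```text
336 241 [ 0.4704 -0.2254  0.0082]
150 200 [ 0.5765  0.2998 -0.0027]
300 220 [ 0.5275 -0.1247  0.0007]
330 290 [ 0.3345 -0.2111 -0.0017]
110 300 [ 0.2952  0.3991 -0.002 ]
395 300 [ 0.311  -0.3902  0.0031]
213 204 [0.5569 0.1051 0.1113]
235 189 [0.5973 0.0492 0.1101]
199 182 [0.6135 0.143  0.1133]
215 217 [0.5417 0.1157 0.1045]
210 290 [3.932e-01 1.945e-01 2.000e-04]
340 270 [0.0828 0.0661 0.1813]
120 240 [7.386e-01 3.187e-01 1.000e-04]
393 325 347 231 252
[0.00068169 0.0051804  0.02862863 0.06467107 0.07927879]
65 ((449.7265625, -163.97830200195312), 86.79144287109375)
```

View pics/t1.png

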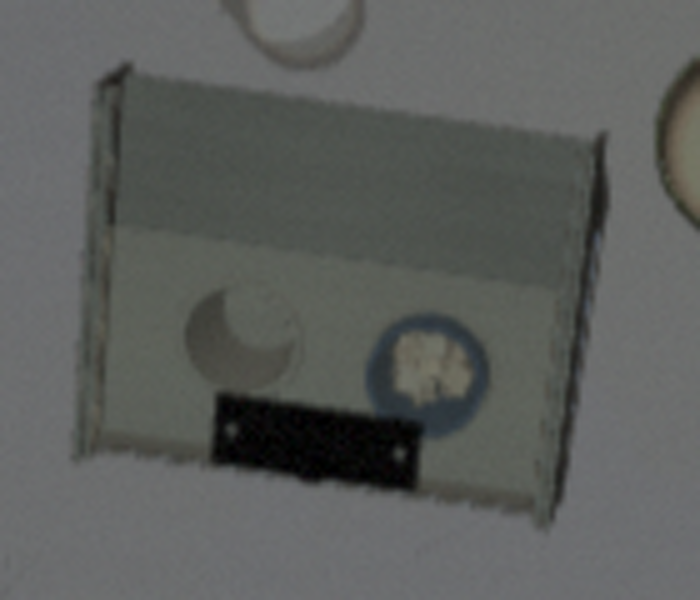

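View pics/s1.png

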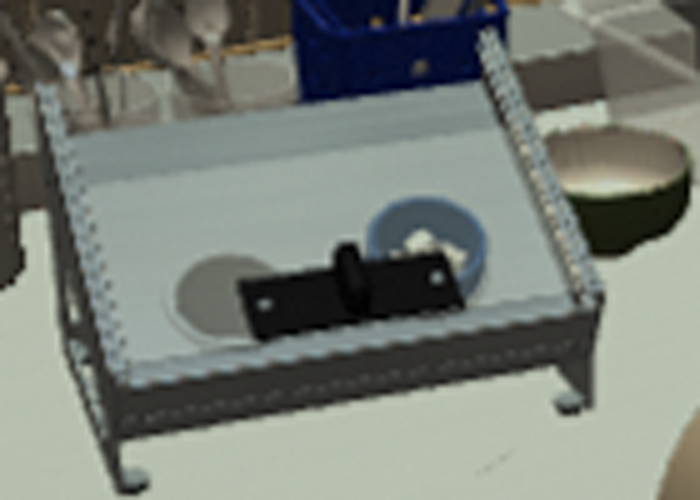

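View pics/t2.png

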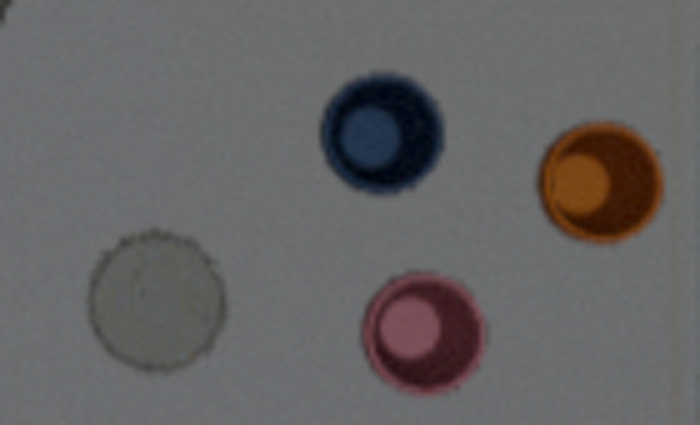

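```bash
python3 - <<'E'
from h import *
import pickle
c=pickle.load(open('top0.pkl','rb'))
print('pot',px2w(c,336.0,241.1,z=0.078))
def crop(x,y,ox=150,oy=115): return (x+.5)/5-.5+ox,(y+.5)/5-.5+oy
poly=np.array([crop(*p) for p in [(140,95),(575,150),(535,265),(140,215)]])
m=np.zeros((420,560),np.uint8);cv2.fillPoly(m,[poly.round().astype(np.int32)],1)
def fit(c,m):
    v,u=np.nonzero(m); P=np.array([px2w(c,a,b) for a,b in zip(u,v)]);P=P[c['depth'][v,u]>0]
    k=np.ones(len(P),bool)
    for _ in range(8):
        q=P[k].mean(0); n=np.linalg.svd(P[k]-q,full_matrices=False)[2][2]; n*=np.sign(n[2])
        r=(P-q)@n; k=abs(r)<max(2.5*np.median(abs(r[k])),.003)
    return q,n,r[k].std(),k.sum(),len(P)
q,n,s,a,b=fit(c,m); print('deck top',q,n,s,a,b,'tilt',np.degrees(np.arccos(n[2])),'yaw',np.degrees(np.arctan2(-n[1],-n[0])))
s0=pickle.load(open('scene0.pkl','rb'))
poly=np.array([((x+.5)/5-.5+145,(y+.5)/5-.5+160) for x,y in [(75,150),(480,90),(500,125),(80,185)]])
m=np.zeros((420,560),np.uint8);cv2.fillPoly(m,[poly.round().astype(np.int32)],1)
q2,n2,*r=fit(s0,m);print('deck sc',q2,n2,r,'tilt',np.degrees(np.arccos(n2[2])),'yaw',np.degrees(np.arctan2(-n2[1],-n2[0])),'off',(q2-q)@n)
poly=np.array([((x+.5)/5-.5+145,(y+.5)/5-.5+160) for x,y in [(95,215),(350,170),(330,240),(120,340)]])
m=np.zeros((420,560),np.uint8);cv2.fillPoly(m,[poly.round().astype(np.int32)],1)
q3,n3,*r=fit(s0,m);print('cov sc',q3,n3,r,'off',(q3-q)@n)
poly=np.array([crop(*p) for p in [(120,240),(540,300),(520,480),(450,470),(420,400),(200,380),(200,430),(110,420)]])
m=np.zeros((420,560),np.uint8);cv2.fillPoly(m,[poly.round().astype(np.int32)],1)
q3,n3,*r=fit(c,m);print('cov top',q3,n3,r,'off',(q3-q)@n)
# heights of black grip
for y in range(395,495,12):
  print([int(1000*((px2w(c,*crop(x,y))-q)@n)) for x in range(205,430,15)])
E
```

```text
pot [ 0.46785389 -0.21817828  0.078     ]
deck top [0.69614024 0.09196017 0.11252347] [-0.42837086  0.05621457  0.90185272] 0.00207912276395773 1864 2097 tilt 25.597321864991976 yaw -7.476133431205136
deck sc [0.7033132  0.08543574 0.12156727] [ 0.12360509 -0.01384612  0.99223488] [np.float64(0.0044046772670412815), np.int64(695), 695] tilt 7.144848453682608 yaw 173.60842808480132 off 0.004716724861279905
cov sc [0.61163762 0.16400186 0.11034361] [-0.40726911  0.05798123  0.91146588] [np.float64(0.0014821243854199486), np.int64(866), 980] off 0.03828234536931194
cov top [0.60890107 0.10274126 0.11110365] [-0.418773    0.05629103  0.90634458] [np.float64(0.0016551619752438532), np.int64(2106), 2578] off 0.03669630677510813
[36, 39, 38, 37, 38, 34, 37, 39, 35, 38, 35, 34, 37, 36, 32]
[37, 43, 41, 41, 36, 38, 41, 41, 40, 40, 34, 36, 35, 39, 38]
[35, 39, 39, 44, 40, 40, 38, 56, 47, 38, 40, 38, 39, 40, 32]
[41, 38, 38, 38, 41, 39, 41, 59, 52, 39, 36, 42, 42, 37, 41]
[39, 37, 34, 40, 37, 45, 41, 60, 46, 38, 32, 38, 41, 37, 39]
[38, 43, 40, 46, 34, 36, 59, 63, 37, 38, 38, 42, 40, 43, 36]
[-38, 28, 26, 43, 38, 38, 58, 57, 37, 39, 45, 41, 38, 44, 42]
[1276, -34, -40, -35, -36, 24, 61, 59, 42, 40, 37, 45, 41, 44, 42]
[-26, -34, -31, -35, -34, -33, -36, -36, -36, -37, -35, -30, 32, 28, 31]
```

```bash
python3 - <<'E'
from h import *
import pickle
c=pickle.load(open('top0.pkl','rb'))
im=c['color'][...,::-1]
a=im[160:220,160:260].astype(float); a=np.clip((a-20)*2.2,0,255).astype(np.uint8)
cv2.imwrite('pics/t3.png',cv2.resize(a,None,fx=8,fy=8,interpolation=cv2.INTER_CUBIC))
E
```

```text
(no output)
```

View pics/t3.png

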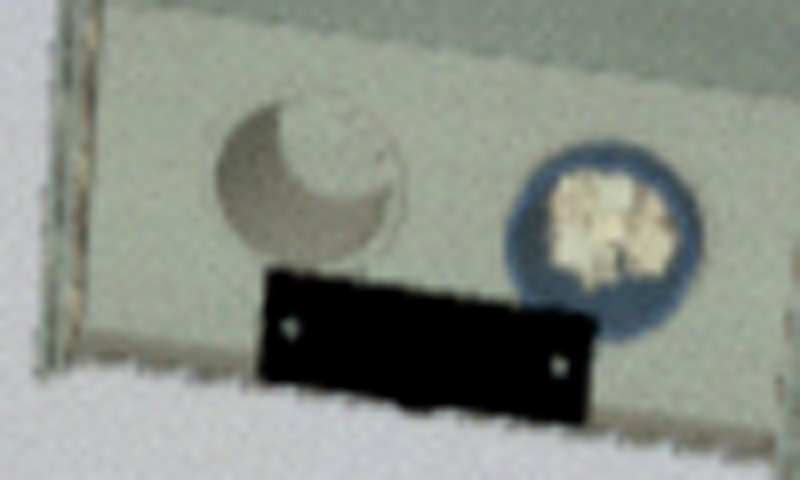

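```bash
cat >> h.py <<'E'
from scipy.optimize import least_squares
A=np.radians(25)
def stR(yaw): return np.array([[np.cos(yaw),-np.sin(yaw),0],[np.sin(yaw),np.cos(yaw),0],[0,0,1]])
U=np.array([np.cos(A),0,np.sin(A)]);N=np.array([-np.sin(A),0,np.cos(A)]);Y=np.array([0,1,0.])
def deckpt(fr,yaw,u,y,n): return np.array(fr)+stR(yaw)@(U*u+Y*y+N*n)
E
python3 - <<'E'
from h import *
import pickle
c=pickle.load(open('top0.pkl','rb')); s=pickle.load(open('scene0.pkl','rb'))
q=np.array([0.69614024,0.09196017,0.11252347])
def t3(x,y): return (x+.5)/8-.5+160,(y+.5)/8-.5+160
yaw=np.radians(-7.6)
n=stR(yaw)@N
def hit(c,uv,h):
    p1=px2w(c,*uv,d=1.0); e=c['eye']; r=p1-e
    return e+r*(((q+n*h-e)@n)/(r@n))
a=hit(c,t3(604.5,250),.026); b=hit(c,t3(304,185),.004)
print(a,b)
d=(b-n*.004)-(a-n*.026); print('sep',np.linalg.norm(d),'yaw',np.degrees(np.arctan2(-d[0],d[1])))
ctr=((b-n*.004)+(a-n*.026))/2; fr=ctr-stR(yaw)@U*.066
print('front',fr)
# overlay
for cc,nm,(u0,v0,u1,v1) in [(c,'ot',(150,115,290,235)),(s,'os',(145,160,285,260))]:
    k=5
    im=cv2.resize(np.clip(cc['color'][v0:v1,u0:u1,::-1].astype(float)*1.5,0,255).astype(np.uint8),None,fx=k,fy=k,interpolation=cv2.INTER_CUBIC)
    def ln(pts,col):
        pp=np.array([w2px(cc,p) for p in pts]); pp=((pp-[u0,v0]+.5)*k).round().astype(np.int32)
        cv2.polylines(im,[pp],False,col,1)
    t=np.linspace(0,2*np.pi,60)
    D=lambda u,y,h: deckpt(fr,yaw,u,y,h)
    ln([D(.066+.029*np.cos(x),.052+.029*np.sin(x),.004) for x in t],(0,0,255))
    ln([D(.066+.032*np.cos(x),-.052+.032*np.sin(x),.026) for x in t],(0,0,255))
    ln([D(0,-.117,.042),D(.2,-.117,.042),D(.2,-.117,0),D(.2,.117,0),D(.2,.117,.042),D(0,.117,.042)],(0,255,0))
    ln([D(0,-.117,.027),D(0,.117,.027)],(255,0,255))
    cv2.imwrite(f'pics/{nm}.png',im)
# grip pts from depth
for cc,(u0,v0,u1,v1) in [(c,(190,190,240,215)),(s,(195,205,240,230))]:
    G=[]
    for v in range(v0,v1):
        for u in range(u0,u1):
            p=px2w(cc,u,v); l=stR(yaw).T@(p-fr); w=[l@U,l[1],l@N]
            if .045<w[2]<.072 and abs(w[1])<.03 and -.03<w[0]<.1: G.append(w)
    G=np.array(G); print(len(G),G.mean(0),G.min(0),G.max(0),np.median(G,0)); T=G[G[:,2]>.055]; print(T.mean(0),T.min(0),T.max(0))
E
```

```text
[0.59429886 0.05005124 0.09672366] [0.61692307 0.15312449 0.07654977]
sep 0.10516148149566795 yaw -7.325277724867828
front [0.55260369 0.10866055 0.04514929]
83 [3.17960032e-02 3.04184273e-06 5.71009729e-02] [ 0.01234822 -0.00640151  0.04510488] [0.04855084 0.01416258 0.0650125 ] [ 0.03149811 -0.00056108  0.0575917 ]
[0.03022235 0.00065007 0.05928238] [ 0.01234822 -0.00603194  0.0553536 ] [0.04722575 0.00743986 0.0650125 ]
83 [0.02399534 0.00388701 0.05739407] [ 0.00830652 -0.00456079  0.04523194] [0.04375654 0.00998738 0.06362998] [0.02267146 0.00336958 0.05905373]
[0.02579709 0.00329384 0.06014447] [ 0.00830652 -0.00456079  0.05511751] [0.04375654 0.00946437 0.06362998]
```

View pics/ot.png

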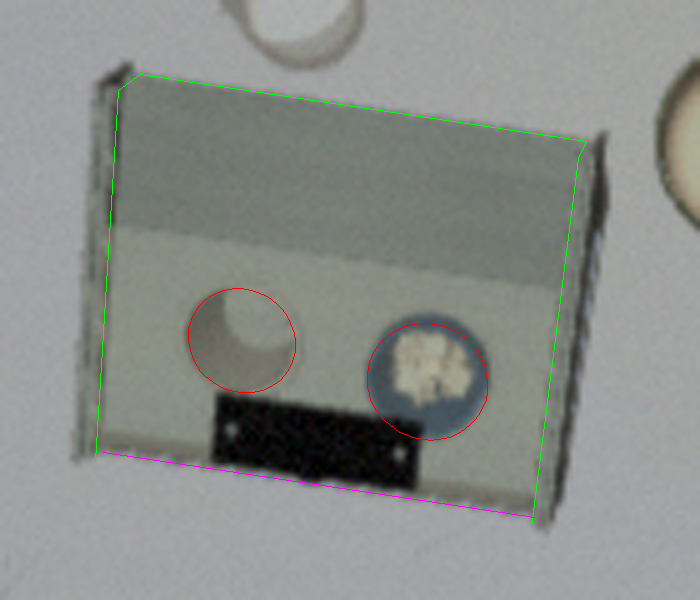

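View pics/os.png

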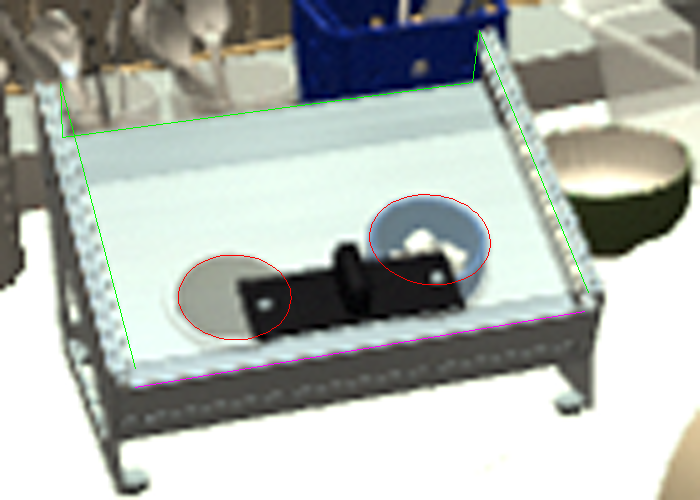

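```bash
cat >> h.py <<'E'
from scipy.spatial.transform import Rotation as Ro
FR=np.array([0.5526,0.1090,0.0460]); YAW=np.radians(-7.5)
def D(u,y,h): return deckpt(FR,YAW,u,y,h)
def Rtilt():
    x=-stR(YAW)@Y; z=-stR(YAW)@N; return np.column_stack([x,np.cross(z,x),z])
def Rdown():
    x=-stR(YAW)@Y; z=np.array([0,0,-1.]); return np.column_stack([x,np.cross(z,x),z])
def plan(p,R):
    s=status.observe(); R0=s['eef_rot']
    rv=Ro.from_matrix(R0.T@R).as_rotvec(degrees=True)
    tr=R.T@(p-s['tcp_pos'])
    print('rot units',(rv/5).round(3),'rows',np.ceil(np.linalg.norm(rv)/5)); print('trans units (after rot)',(tr/.04).round(3),'mm',(tr*1000).round(1), 'in current axes',(R0.T@(p-s['tcp_pos'])/.04).round(3))
    print('t',s['time'],'tcp',s['tcp_pos'].round(4),'F',s['ft_force'].round(2),'op',s['opening'].round(4))
E
python3 -c "
from h import *
plan(D(.028,.001,.110),Rtilt())"
```

```text
rot units [4.862 1.459 6.51 ] rows 9.0
trans units (after rot) [-16.563  -4.043   3.086] mm [-662.5 -161.7  123.4] in current axes [-11.161 -13.206   1.105]Traceback (most recent call last):
  File "<string>", line 3, in <module>
    plan(D(.028,.001,.110),Rtilt())
    ~~~~^^^^^^^^^^^^^^^^^^^^^^^^^^^
  File "h.py", line 34, in plan
    print('t',s['time'],'tcp',s['tcp_pos'].round(4),'F',s['ft_force'].round(2),'op',s['opening'].round(4))
                                                                                    ^^^^^^^^^^^^^^^^^^
AttributeError: 'float' object has no attribute 'round'
```

```bash
sed -i "s/s\['opening'\].round(4)/round(s['opening'],4)/" h.py
python3 -m crank '{"travel":[[0,0,0],[0,0,0],[0,0,0],[0,0,0],[0,0,0],[0,0,0],[0,0,0],[0,0,0],[0,0,0],[0,0,0]],"dr":[[0.486,0.146,0.651],[0.486,0.146,0.651],[0.486,0.146,0.651],[0.486,0.146,0.651],[0.486,0.146,0.651],[0.486,0.146,0.651],[0.486,0.146,0.651],[0.486,0.146,0.651],[0.486,0.146,0.651],[0.486,0.146,0.651]],"claw":[0.6,0.6,0.6,0.6,0.6,0.6,0.6,0.6,0.6,0.6]}' 30
python3 -c "
from h import *
plan(D(.028,.001,.110),Rtilt())"
```

```text
time: 0.98
tcp_pos: [0.2482, -0.5186, 0.2015]
eef_rot: [[-0.133, -0.897, 0.421], [-0.991, 0.121, -0.057], [0.001, -0.425, -0.905]]
ft_force: [-0.7, 0.0, -0.3]
opening: 0.0341
rot units [-0.024 -0.02  -0.028] rows 1.0
trans units (after rot) [-16.574  -4.038   3.097] mm [-663.  -161.5  123.9] in current axes [-16.589  -3.992   3.076]
t 0.9833 tcp [ 0.2482 -0.5186  0.2015] F [-0.7   0.05 -0.34] op 0.0341
```

```bash

python3 -m crank '{"travel":[[-0.83,-0.2,0.15],[-0.83,-0.2,0.15],[-0.83,-0.2,0.15],[-0.83,-0.2,0.15],[-0.83,-0.2,0.15],[-0.83,-0.2,0.15],[-0.83,-0.2,0.15],[-0.83,-0.2,0.15],[-0.83,-0.2,0.15],[-0.83,-0.2,0.15]],"dr":[[0,0,0],[0,0,0],[0,0,0],[0,0,0],[0,0,0],[0,0,0],[0,0,0],[0,0,0],[0,0,0],[0,0,0]],"claw":[0.6,0.6,0.6,0.6,0.6,0.6,0.6,0.6,0.6,0.6]}'
python3 -m crank '{"travel":[[-0.8,-0.2,0.15],[-0.8,-0.2,0.15],[-0.8,-0.2,0.15],[-0.8,-0.2,0.15],[-0.8,-0.2,0.15],[-0.8,-0.2,0.15],[-0.8,-0.2,0.15],[-0.8,-0.2,0.15],[-0.8,-0.2,0.15],[0,0,0]],"dr":[[0,0,0],[0,0,0],[0,0,0],[0,0,0],[0,0,0],[0,0,0],[0,0,0],[0,0,0],[0,0,0],[0,0,0]],"claw":[0.6,0.6,0.6,0.6,0.6,0.6,0.6,0.6,0.6,0.6]}'
python3 -c "
from h import *
import pickle
plan(D(.028,.001,.110),Rtilt())
c=cam('wrist'); pickle.dump(c,open('w1.pkl','wb')); cv2.imwrite('pics/w1.png',c['color'][...,::-1])
"
```

```text
time: 1.82
tcp_pos: [0.3888, -0.2007, 0.1806]
eef_rot: [[-0.132, -0.898, 0.419], [-0.991, 0.119, -0.057], [0.001, -0.423, -0.906]]
ft_force: [1.4, -1.6, -0.2]
opening: 0.034
time: 2.65
tcp_pos: [0.5161, 0.0772, 0.1621]
eef_rot: [[-0.124, -0.898, 0.422], [-0.992, 0.112, -0.052], [-0.001, -0.425, -0.905]]
ft_force: [0.2, -0.3, 0.1]
opening: 0.0346
rot units [-0.028  0.04   0.07 ] rows 1.0
trans units (after rot) [-0.931 -0.199  0.219] mm [-37.3  -8.    8.8] in current axes [-0.929 -0.205  0.223]
t 2.65 tcp [0.5161 0.0772 0.1621] F [ 0.2  -0.31  0.08] op 0.0346
```

View pics/w1.png

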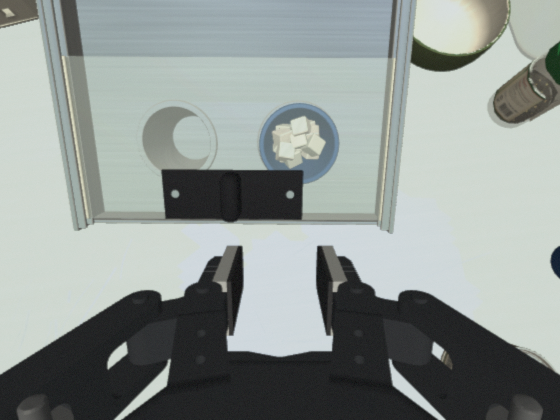

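```bash
python3 - <<'E'
from h import *
import pickle
c=pickle.load(open('w1.pkl','rb'))
im=c['color'][...,::-1]
cv2.imwrite('pics/w1c.png',cv2.resize(im[80:240,50:430],None,fx=2,fy=2,interpolation=cv2.INTER_CUBIC))
cv2.imwrite('pics/w1d.png',cv2.resize(im[90:230,120:350],None,fx=3.4,fy=3.4,interpolation=cv2.INTER_CUBIC))
E
```

```text
(no output)
```

View pics/w1d.png

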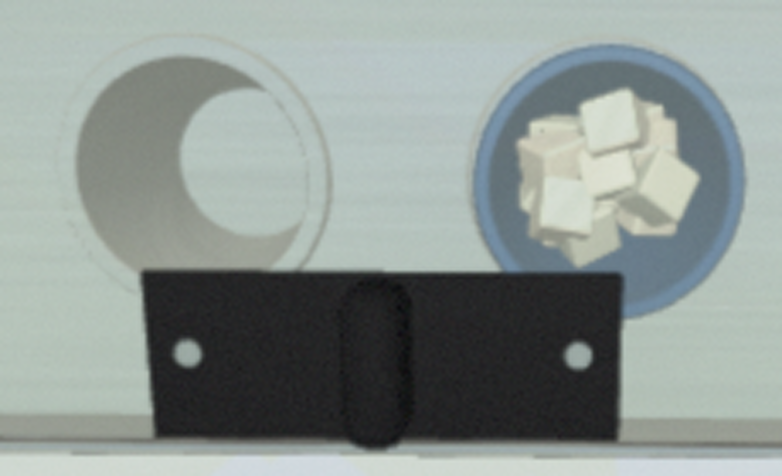

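View pics/w1c.png

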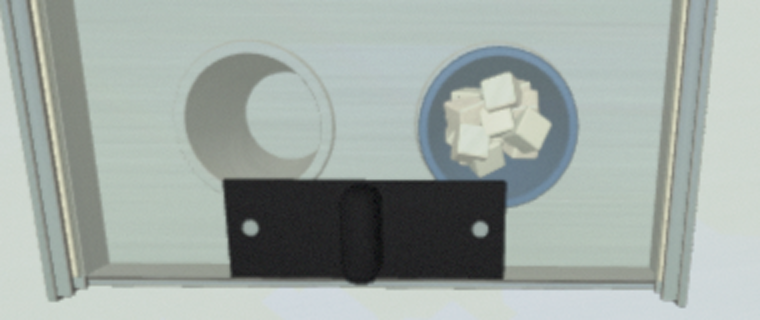

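```bash
python3 - <<'E'
from h import *
import pickle
c=pickle.load(open('w1.pkl','rb'))
v,u=np.mgrid[5:48:3,85:375:6]; P=np.array([px2w(c,a,b) for a,b in zip(u.ravel(),v.ravel())])
q=np.median(P,0); X=np.c_[P[:,:2],np.ones(len(P))]
k=np.ones(len(P),bool)
for _ in range(6):
    co=np.linalg.lstsq(X[k],P[k,2],rcond=None)[0]; r=P[:,2]-X@co; k=abs(r)<.006
n=np.array([-co[0],-co[1],1]);n/=np.linalg.norm(n)
print('n',n,'tilt',np.degrees(np.arccos(n[2])),'yaw',np.degrees(np.arctan2(-n[1],-n[0])),k.sum(),len(k),r[k].std())
print('deck at FR xy z:',co@[FR[0],FR[1],1], 'offset FR', [ (p-FR)@(stR(YAW)@N) for p in [P[k].mean(0)]])
f=lambda x,y:((x+.5)/3.4-.5+120,(y+.5)/3.4-.5+90)
obs=np.array([f(194,168),f(609.5,181.5)])
def circ(fr,yaw,y,r,h):
    t=np.linspace(0,2*np.pi,41)[:-1]
    Q=np.array([w2px(c,deckpt(fr,yaw,.066+r*np.cos(x),y+r*np.sin(x),h)) for x in t]); return np.r_[(Q.max(0)+Q.min(0))/2,np.ptp(Q,axis=0)]
def res(p,z=None):
    a=circ([p[0],p[1],p[2]],p[3],.052,.035,.004); b=circ(p[:3],p[3],-.052,.032,.026)
    return np.r_[a[:2]-obs[0],b[:2]-obs[1],(p[2]-.0465)/.0005]
s=least_squares(res,[*FR,YAW]); print(s.x[:3],np.degrees(s.x[3]),s.fun)
print(circ(s.x[:3],s.x[3],.052,.035,.004)[2:]*3.4,circ(s.x[:3],s.x[3],-.052,.032,.026)[2:]*3.4)
s2=s.x
np.save('fit1.npy',s2)
# grip
gl=lambda x,y,h: None
e=c['eye']; nn=stR(s2[3])@N
for (x,y) in [(377,365),(377,285),(377,445)]:
    r=px2w(c,*f(x,y),d=1.)-e; h=.060; p=e+r*(((s2[:3]+nn*h-e)@nn)/(r@nn)); l=stR(s2[3]).T@(p-s2[:3]); print('grip u,y',l@U,l[1])
for xy in [(145,272),(620,275),(0,415),(0,440)]:
    r=px2w(c,*f(*xy),d=1.)-e; h=.036; p=e+r*(((s2[:3]+nn*h-e)@nn)/(r@nn)); l=stR(s2[3]).T@(p-s2[:3]); print('plate u,y',l@U,l[1])
k=2
im=cv2.resize(c['color'][0:300,0:400,::-1],None,fx=k,fy=k,interpolation=cv2.INTER_CUBIC)
def ln(pts,col):
    pp=((np.array([w2px(c,p) for p in pts])+.5)*k).round().astype(np.int32); cv2.polylines(im,[pp],False,col,1)
d=lambda u,y,h: deckpt(s2[:3],s2[3],u,y,h)
t=np.linspace(0,2*np.pi,60)
ln([d(.066+.029*np.cos(x),.052+.029*np.sin(x),.004) for x in t],(0,0,255))
ln([d(.066+.035*np.cos(x),.052+.035*np.sin(x),.004) for x in t],(0,0,255))
ln([d(.066+.032*np.cos(x),-.052+.032*np.sin(x),.026) for x in t],(0,0,255))
ln([d(0,-.117,.042),d(.2,-.117,.042),d(.2,-.117,0),d(.2,.117,0),d(.2,.117,.042),d(0,.117,.042)],(0,255,0))
ln([d(0,-.117,.027),d(0,.117,.027)],(255,0,255))
cv2.imwrite('pics/w1o.png',im)
E
```

```text
n [-0.41655     0.05506759  0.90744347] tilt 24.84558491035112 yaw -7.530789235941928 732 735 0.0008814161949575651
deck at FR xy z: 0.045665068907908335 offset FR [np.float64(-0.0007243815634852585)]
[0.55211061 0.10891423 0.04643463] -8.133154405250279 [-0.56142326 -0.11016168  0.51955689  0.06631657 -0.13073669]
[279.05162659 284.17242955] [276.29845026 280.53064582]
grip u,y 0.030666607881321348 -0.002053277642418345
grip u,y 0.04767663132784302 -0.002433498112281018
grip u,y 0.012992771071681529 -0.0016582191313489847
plate u,y 0.045704075101851795 0.05417884437943486
plate u,y 0.046906814771180236 -0.05410240803266167
plate u,y 0.011088196940969526 0.09112245827426792
plate u,y 0.004893492812983537 0.09180516917561476
```

View pics/w1o.png

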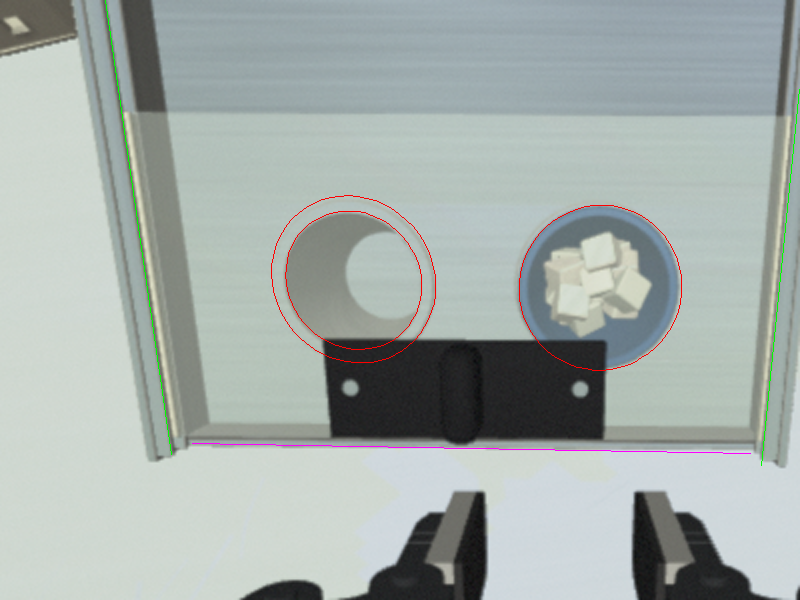

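```bash
sed -i 's/^FR=.*/FR=np.array([0.5522,0.1090,0.0462]); YAW=np.radians(-7.7)/' h.py
python3 -c "
from h import *
plan(D(.030,0,.110),Rtilt())"
```

```text
rot units [-0.     0.032  0.109] rows 1.0
trans units (after rot) [-0.968 -0.277  0.211] mm [-38.7 -11.1   8.4] in current axes [-0.965 -0.286  0.213]
t 2.7 tcp [0.5144 0.075  0.1615] F [-1.19  0.41 -0.9 ] op 0.0341
```

```bash

python3 -m crank '{"travel":[[-0.5,-0.14,0.1],[-0.47,-0.14,0.1],[0,0,0],[0,0,0]],"dr":[[0,0,0.1],[0,0,0],[0,0,0],[0,0,0]],"claw":[0.6,0.6,0.6,0.6]}'
python3 -c "
from h import *
plan(D(.030,0,.042),Rtilt())
plan(D(.030,0,.042),Rtilt())"
```

```text
time: 3.03
tcp_pos: [0.5318, 0.1078, 0.1589]
eef_rot: [[-0.138, -0.898, 0.418], [-0.99, 0.126, -0.057], [-0.001, -0.422, -0.907]]
ft_force: [-0.7, -0.6, 0.6]
opening: 0.0338
rot units [ 0.011 -0.007 -0.049] rows 1.0
trans units (after rot) [-0.099 -0.013  1.715] mm [-4.  -0.5 68.6] in current axes [-0.1   -0.015  1.715]
t 3.0333 tcp [0.5318 0.1078 0.1589] F [-0.65 -0.57  0.63] op 0.0338
rot units [ 0.011 -0.007 -0.049] rows 1.0
trans units (after rot) [-0.099 -0.013  1.715] mm [-4.  -0.5 68.6] in current axes [-0.1   -0.015  1.715]
t 3.0333 tcp [0.5318 0.1078 0.1589] F [-0.65 -0.57  0.63] op 0.0338
```

```bash

python3 -m crank '{"travel":[[-0.05,0,0.4],[0,0,0.4],[0,0,0.2],[0,0,0],[0,0,0]],"dr":[[0,0,0],[0,0,0],[0,0,0],[0,0,0],[0,0,0]],"claw":[0.6,0.6,0.6,0.6,0.6]}'
python3 -c "
from h import *
plan(D(.030,0,.042),Rtilt())
c=cam('wrist');cv2.imwrite('pics/w2.png',c['color'][...,::-1])"
```

```text
time: 3.45
tcp_pos: [0.5487, 0.1069, 0.1227]
eef_rot: [[-0.14, -0.898, 0.418], [-0.99, 0.128, -0.058], [-0.002, -0.422, -0.907]]
ft_force: [-0.1, -0.1, 0.6]
opening: 0.0345
rot units [ 0.012 -0.013 -0.07 ] rows 1.0
trans units (after rot) [-0.065 -0.014  0.717] mm [-2.6 -0.6 28.7] in current axes [-0.065 -0.015  0.717]
t 3.45 tcp [0.5487 0.1069 0.1227] F [-0.08 -0.1   0.58] op 0.0345
```

View pics/w2.png

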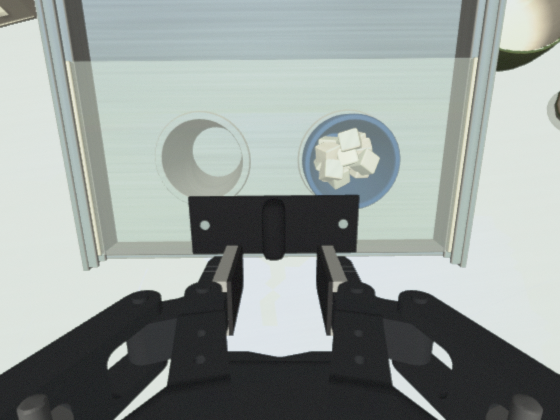

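```bash

python3 -m crank '{"travel":[[-0.07,0,0.25],[0,0,0.25],[0,0,0.2],[0,0,0],[0,0,0]],"dr":[[0,0,-0.07],[0,0,0],[0,0,0],[0,0,0],[0,0,0]],"claw":[0.6,0.6,0.6,0.6,0.6]}'
python3 -c "
from h import *
plan(D(.030,0,.042),Rtilt())
c=cam('wrist');cv2.imwrite('pics/w3.png',c['color'][...,::-1])"
```

```text
time: 3.92
tcp_pos: [0.5612, 0.1093, 0.0967]
eef_rot: [[-0.133, -0.899, 0.418], [-0.991, 0.12, -0.057], [0.001, -0.421, -0.907]]
ft_force: [0.4, -0.6, -0.3]
opening: 0.0339
rot units [ 0.016 -0.004  0.017] rows 1.0
trans units (after rot) [ 0.036 -0.016  0.   ] mm [ 1.5 -0.6  0. ] in current axes [ 0.036 -0.016  0.   ]
t 3.9167 tcp [0.5612 0.1093 0.0967] F [ 0.36 -0.56 -0.26] op 0.0339
```

View pics/w3.png

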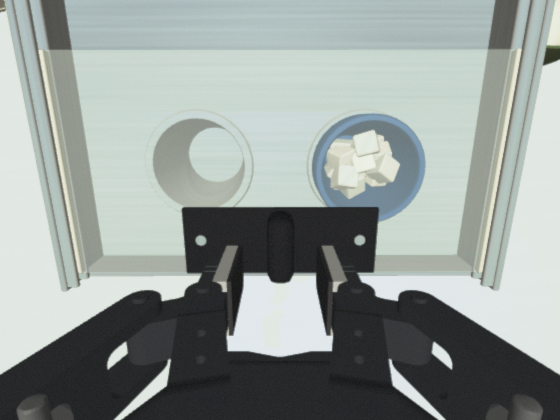

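```bash

python3 -m crank '{"travel":[[0,0,0],[0,0,0],[0,0,0],[0,0,0],[0,0,0]],"dr":[[0,0,0],[0,0,0],[0,0,0],[0,0,0],[0,0,0]],"claw":[0.95,0.95,0.95,0.95,0.95]}' 30
python3 -c "
from h import *
plan(D(.150,0,.042),Rtilt())"
```

```text
time: 4.38
tcp_pos: [0.5616, 0.1094, 0.098]
eef_rot: [[-0.133, -0.898, 0.42], [-0.991, 0.12, -0.056], [0.0, -0.423, -0.906]]
ft_force: [-0.2, -0.5, 0.3]
opening: 0.0044
rot units [-0.011  0.004  0.013] rows 1.0
trans units (after rot) [ 0.04  -2.993  0.027] mm [   1.6 -119.7    1.1] in current axes [ 0.044 -2.992  0.03 ]
t 4.3833 tcp [0.5616 0.1094 0.098 ] F [-0.17 -0.5   0.29] op 0.0044
```

```bash

python3 -c "
from h import *
import pickle
c=cam('wrist');cv2.imwrite('pics/w4.png',c['color'][...,::-1]); pickle.dump(c,open('w4.pkl','wb'))
c=cam('scene');cv2.imwrite('pics/s4.png',cv2.resize(c['color'][120:280,130:330,::-1],None,fx=4,fy=4,interpolation=cv2.INTER_CUBIC))"
```

```text
(no output)
```

View pics/w4.png

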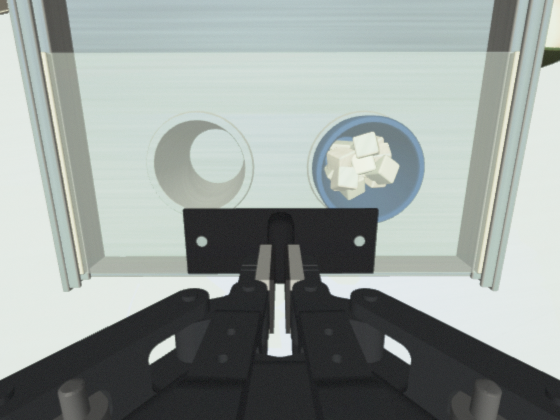

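View pics/s4.png

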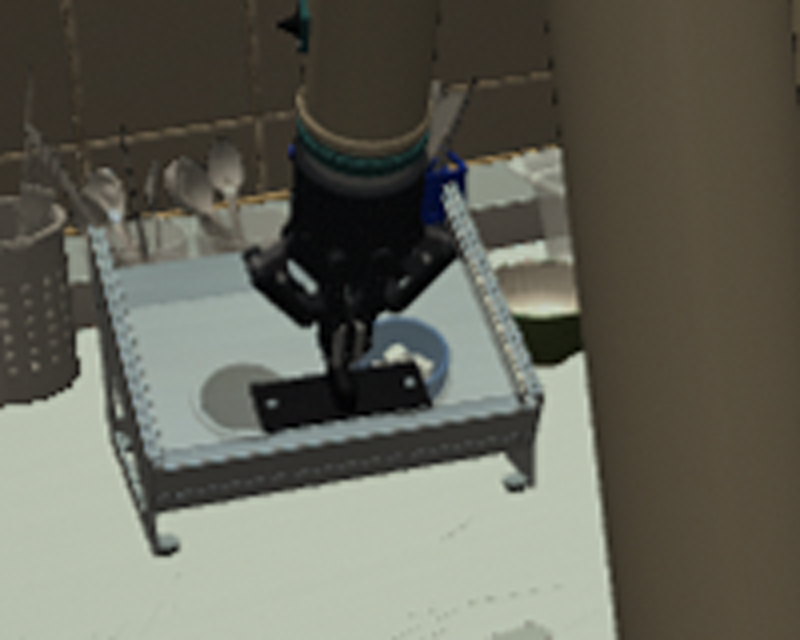

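```bash

python3 -c "
from h import *
import pickle
c=pickle.load(open('w4.pkl','rb'))
def dk(u,v):
    p=px2w(c,u,v); l=stR(YAW).T@(p-FR); return (np.array([l@U,l[1],l@N])*1000).round(1)
for u,v in [(281,216),(281,222),(281,230),(281,240),(280,250),(280,260),(280,270),(280,280),(264,250),(264,248),(264,260),(296,248),(296,260),(264,275),(220,240),(340,240),(120,120)]: print(u,v,dk(u,v))
print(np.degrees(1))
s=status.observe(); l=stR(YAW).T@(s['tcp_pos']-FR); print(l@U,l[1],l@N)
print(w2px(c,s['tcp_pos']))
"
```

```text
281 216 [46.  -0.4 48.7]
281 222 [45.1 -0.4 56.2]
281 230 [41.6 -0.4 58.4]
281 240 [36.5 -0.4 58.9]
280 250 [31.   0.1 58.8]
280 260 [25.4  0.1 58.6]
280 270 [19.4  0.1 57.7]
280 280 [14.1  0.1 58.6]
264 250 [41.2  7.  83.2]
264 248 [40.7  7.2 79.8]
264 260 [40.5  6.6 91.9]
296 248 [40.9 -6.8 80.3]
296 260 [40.8 -6.2 92.4]
264 275 [ 40.5   6.  104.8]
220 240 [27.9 34.5 36.8]
340 240 [ 28.1 -34.3  37.1]
120 120 [94.5 83.6 36.6]
57.29577951308232
0.030241323469449393 0.0016070078094302894 0.04299396123315477
(np.float64(277.22374965092206), np.float64(240.15195688468205))
```

```bash

python3 -c "
from h import *
import pickle
c=pickle.load(open('w4.pkl','rb'))
def dk(u,v):
    p=px2w(c,u,v); l=stR(YAW).T@(p-FR); return (np.array([l@U,l[1],l@N])*1000).round(0).astype(int)
for v in range(222,262,3): print(v,[tuple(dk(u,v)) for u in (254,258,262,266,270,274)])
print(status.observe()['opening'])
c=pickle.load(open('wrist0.pkl','rb')); 
im=c['color'][230:330,110:200,::-1]
R=status
"
```

```text
222 [(np.int64(39), np.int64(15), np.int64(37)), (np.int64(39), np.int64(12), np.int64(38)), (np.int64(39), np.int64(10), np.int64(38)), (np.int64(39), np.int64(8), np.int64(38)), (np.int64(44), np.int64(5), np.int64(54)), (np.int64(45), np.int64(3), np.int64(55))]
225 [(np.int64(37), np.int64(15), np.int64(38)), (np.int64(37), np.int64(13), np.int64(37)), (np.int64(37), np.int64(10), np.int64(37)), (np.int64(37), np.int64(8), np.int64(38)), (np.int64(44), np.int64(5), np.int64(57)), (np.int64(44), np.int64(3), np.int64(57))]
228 [(np.int64(35), np.int64(15), np.int64(37)), (np.int64(35), np.int64(13), np.int64(37)), (np.int64(36), np.int64(10), np.int64(38)), (np.int64(36), np.int64(8), np.int64(38)), (np.int64(42), np.int64(5), np.int64(58)), (np.int64(42), np.int64(3), np.int64(57))]
231 [(np.int64(34), np.int64(15), np.int64(37)), (np.int64(33), np.int64(13), np.int64(37)), (np.int64(34), np.int64(10), np.int64(38)), (np.int64(34), np.int64(8), np.int64(38)), (np.int64(41), np.int64(5), np.int64(58)), (np.int64(41), np.int64(3), np.int64(58))]
234 [(np.int64(32), np.int64(15), np
[... 1938 characters left out ...]
4(8), np.int64(87)), (np.int64(41), np.int64(6), np.int64(88)), (np.int64(41), np.int64(4), np.int64(87)), (np.int64(41), np.int64(3), np.int64(87))]
258 [(np.int64(37), np.int64(11), np.int64(82)), (np.int64(37), np.int64(10), np.int64(82)), (np.int64(41), np.int64(7), np.int64(91)), (np.int64(41), np.int64(6), np.int64(91)), (np.int64(41), np.int64(4), np.int64(91)), (np.int64(41), np.int64(3), np.int64(91))]
261 [(np.int64(37), np.int64(11), np.int64(84)), (np.int64(40), np.int64(9), np.int64(93)), (np.int64(41), np.int64(7), np.int64(93)), (np.int64(41), np.int64(6), np.int64(93)), (np.int64(41), np.int64(4), np.int64(93)), (np.int64(41), np.int64(3), np.int64(93))]
0.0040251882022493924
```

```bash

python3 -c "
from h import *
import pickle
c=cam('scene');pickle.dump(c,open('s4.pkl','wb'))
w=pickle.load(open('w4.pkl','rb'))
s=status.observe();R=s['eef_rot'];p=s['tcp_pos']
print('eye in tool',R.T@(w['eye']-p)); print(R.T@np.array(w['attitude']))
for cc,uvs in [(w,[(264,246),(296,246),(264,275),(300,370),(280,380),(330,330)]),(c,[(216,y) for y in range(195,222,2)])]:
    for uv in uvs:
        q=px2w(cc,*uv); l=stR(YAW).T@(q-FR); print(uv,'tool mm',(R.T@(q-p)*1000).round(1),'deck',(np.array([l@U,l[1],l@N])*1000).round(1),q.round(3))
"
```

```text
eye in tool [ 0.00110087 -0.06603627 -0.17127928]
[[ 9.99999978e-01  8.35481926e-05 -1.92904573e-04]
 [ 2.99612099e-05 -9.64907180e-01 -2.62591191e-01]
 [-2.08074027e-04  2.62591180e-01 -9.64907161e-01]]
(264, 246) tool mm [ -5.7 -10.  -33.2] deck [40.2  7.3 76.1] [0.557 0.116 0.132]
(296, 246) tool mm [  8.5 -11.  -35.7] deck [41.2 -6.9 78.7] [0.555 0.102 0.135]
(264, 275) tool mm [ -4.5 -10.3 -61.8] deck [ 40.5   6.  104.8] [0.545 0.116 0.158]
(300, 370) tool mm [   5.9   -9.5 -107.7] deck [ 39.6  -4.3 150.6] [0.524 0.108 0.199]
(280, 380) tool mm [   1.3  -11.5 -112.8] deck [ 41.6   0.3 155.8] [0.524 0.113 0.205]
(330, 330) tool mm [  13.4  -15.9 -101.8] deck [ 46.1 -11.9 144.8] [0.531 0.1   0.197]
(216, 195) tool mm [ -6.1  15.6 -95.4] deck [ 14.5   7.6 138.4] [0.508 0.123 0.178]
(216, 197) tool mm [  1.6  -6.3 -63.7] deck [ 36.5  -0.  106.6] [0.54  0.111 0.158]
(216, 199) tool mm [  1.6  -5.  -57.8] deck [ 3.520e+01 -1.000e-01  1.007e+02] [0.542 0.11  0.152]
(216, 201) tool mm [ -3.9  13.2 -71.2] deck [ 17.    5.5 114.2] [0.52  0.119 0.157]
(216, 203) tool mm [  1.1  -0.5 -48.1] deck [30.7  0.5 91.1] [0.542 0.111 0.142]
(216, 205) tool mm [  1.3   0.3 -41.5] deck [29.9  0.3 84.4] [0.544 0.11  0.135]
(216, 207) tool mm [  1.7   0.5 -34.2] deck [29.7 -0.1 77.2] [0.547 0.11  0.129]
(216, 209) tool mm [  5.6  -9.9 -14.3] deck [40.1 -4.  57.2] [0.564 0.103 0.115]
(216, 211) tool mm [  2.5   0.9 -19.3] deck [29.4 -0.9 62.2] [0.552 0.108 0.115]
(216, 213) tool mm [  1.8   4.5 -15.8] deck [25.8 -0.2 58.8] [0.551 0.109 0.11 ]
(216, 215) tool mm [ -0.5  12.8 -18.1] deck [17.4  2.1 61.1] [0.543 0.112 0.109]
(216, 217) tool mm [ -2.6  20.3 -19.5] deck [ 9.9  4.1 62.4] [0.536 0.115 0.107]
(216, 219) tool mm [ -1.9  19.7 -11. ] deck [10.5  3.5 54. ] [0.539 0.114 0.1  ]
(216, 221) tool mm [-1.5 20.1 -3.6] deck [10.2  3.1 46.5] [0.542 0.113 0.093]
```

The cameras agree that the real fingertips are ~33 mm short of the reported TCP. I'll open, descend by that much and check.

```bash

python3 -m crank '{"travel":[[0,0,0],[0,0,0],[0,0,0],[0.02,0,0.25],[0,0,0.25],[0,0,0.2],[0,0,0]],"dr":[[0,0,0],[0,0,0],[0,0,0],[0,0,0],[0,0,0],[0,0,0],[0,0,0]],"claw":[0.6,0.6,0.6,0.6,0.6,0.6,0.6]}'
cat >> h.py <<'E'
def dk(c,u,v):
    p=px2w(c,u,v); l=stR(YAW).T@(p-FR); return (np.array([l@U,l[1],l@N])*1000).round(1)
def dkp(p):
    l=stR(YAW).T@(p-FR); return (np.array([l@U,l[1],l@N])*1000).round(1)
E
python3 -c "
from h import *
import pickle
c=cam('wrist');cv2.imwrite('pics/w5.png',c['color'][...,::-1]); pickle.dump(c,open('w5.pkl','wb'))
s=status.observe(); print(dkp(s['tcp_pos']),s['ft_force'],s['opening'])
for v in range(236,262,3): print(v,[dk(c,u,v).tolist() for u in (220,228,236,332,325)])
"
```

```text
time: 5.12
tcp_pos: [0.5725, 0.1065, 0.0698]
eef_rot: [[-0.133, -0.9, 0.416], [-0.991, 0.12, -0.057], [0.001, -0.42, -0.908]]
ft_force: [-0.0, -0.7, -0.8]
opening: 0.0342
[28.9  0.4 13.4] [0.35559354 0.03275919 0.39271442] 0.03380717163732706
236 [[40.5, 27.0, 38.2], [40.2, 23.3, 37.5], [40.3, 19.5, 37.8], [40.0, -25.9, 36.8], [40.3, -22.4, 37.7]]
239 [[38.8, 27.1, 37.7], [38.4, 23.5, 36.8], [38.8, 19.6, 37.8], [38.3, -26.0, 36.5], [38.5, -22.6, 36.9]]
242 [[37.2, 27.3, 37.5], [37.0, 23.6, 37.0], [37.6, 19.5, 38.7], [37.3, -25.8, 37.8], [37.1, -22.6, 37.2]]
245 [[35.9, 27.2, 38.2], [35.6, 23.6, 37.3], [36.3, 19.5, 39.0], [35.5, -26.0, 37.1], [35.7, -22.6, 37.6]]
248 [[34.2, 27.4, 37.6], [38.9, 21.7, 49.0], [39.1, 18.1, 49.4], [39.0, -24.0, 49.1], [39.3, -20.8, 49.9]]
251 [[33.2, 27.2, 38.9], [38.9, 21.2, 52.2], [38.9, 17.8, 52.2], [39.2, -23.4, 53.0], [39.5, -20.3, 53.5]]
254 [[30.9, 27.6, 37.2], [39.0, 20.7, 55.7], [39.3, 17.2, 56.5], [38.9, -23.0, 55.3], [38.9, -20.1, 55.5]]
257 [[35.2, 25.2, 50.2], [39.5, 20.1, 59.7], [38.9, 17.0, 58.5], [38.6, -22.7, 57.8], [38.9, -19.7, 58.4]]
260 [[35.4, 24.6, 53.7], [38.9, 19.8, 61.4], [38.5, 16.7, 60.5], [39.0, -22.0, 61.6], [39.3, -19.1, 62.2]]
```

View pics/w5.png

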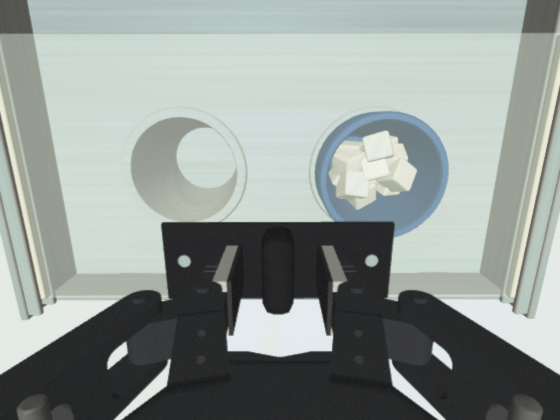

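```bash

python3 -m crank '{"travel":[[0,0,0],[0,0,0],[0,0,0],[0,0,0]],"dr":[[0,0,0],[0,0,0],[0,0,0],[0,0,0]],"claw":[0.95,0.95,0.95,0.95]}' 40
python3 -c "
from h import *
s=status.observe(); print(dkp(s['tcp_pos']),s['ft_force'],s['opening'])
plan(D(.148,0,.0134),Rtilt())"
```

```text
time: 5.5
tcp_pos: [0.5733, 0.1072, 0.0724]
eef_rot: [[-0.133, -0.898, 0.42], [-0.991, 0.12, -0.056], [-0.0, -0.423, -0.906]]
ft_force: [1.5, 1.0, -4.4]
opening: 0.013
[30.2  1.1 14.8] [ 1.5285374   0.9934746  -4.37240646] 0.013029438248365813
rot units [-0.009  0.007  0.014] rows 1.0
trans units (after rot) [ 0.027 -2.945  0.035] mm [   1.1 -117.8    1.4] in current axes [ 0.03  -2.944  0.038]
t 5.5 tcp [0.5733 0.1072 0.0724] F [ 1.53  0.99 -4.37] op 0.013
```

```bash

python3 -m crank '{"travel":[[0,-0.2,0],[0,-0.35,0],[0,-0.35,0],[0,-0.35,0],[0,-0.35,0],[0,-0.35,0],[0,-0.35,0],[0,-0.3,0],[0,-0.2,0],[0,0,0]],"dr":[[0,0,0],[0,0,0],[0,0,0],[0,0,0],[0,0,0],[0,0,0],[0,0,0],[0,0,0],[0,0,0],[0,0,0]],"claw":[0.95,0.95,0.95,0.95,0.95,0.95,0.95,0.95,0.95,0.95]}'
python3 -c "
from h import *
s=status.observe(); print(dkp(s['tcp_pos']),s['ft_force'],s['opening'])"
```

```text
time: 6.33
tcp_pos: [0.6755, 0.0937, 0.1205]
eef_rot: [[-0.133, -0.897, 0.421], [-0.991, 0.121, -0.056], [-0.001, -0.425, -0.905]]
ft_force: [3.0, 2.0, -2.5]
opening: 0.0128
[144.    1.4  14.9] [ 3.00975369  2.03194122 -2.52060232] 0.012837416771001815
```

```bash

python3 -m crank '{"travel":[[0,-0.06,0],[0,-0.06,0],[0,0,0]],"dr":[[0,0,0],[0,0,0],[0,0,0]],"claw":[0.95,0.95,0.95]}'
python3 -c "
from h import *
s=status.observe(); print(dkp(s['tcp_pos']),s['ft_force'],s['opening'])"
```

```text
time: 6.58
tcp_pos: [0.6758, 0.0936, 0.1206]
eef_rot: [[-0.133, -0.9, 0.415], [-0.991, 0.121, -0.056], [-0.0, -0.419, -0.908]]
ft_force: [-2.5, 5.2, -2.1]
opening: 0.0129
[144.3   1.3  14.8] [-2.47106237  5.19704038 -2.13026461] 0.012931303179932994
```

```bash

python3 -m crank '{"travel":[[0,0.08,0],[0,0,0],[0,0,0],[0,0,0],[0,0,-0.5],[0,0,-1],[0,0.5,-1],[0,0.5,0],[0,0,0],[0,0,0]],"dr":[[0,0,0],[0,0,0],[0,0,0],[0,0,0],[0,0,0],[0,0,0],[0,0,0],[0,0,0],[0,0,0],[0,0,0]],"claw":[0.95,0.6,0.6,0.6,0.6,0.6,0.6,0.6,0.6,0.6]}'
python3 -c "
from h import *
import pickle
c=cam('wrist');cv2.imwrite('pics/w6.png',c['color'][...,::-1]); pickle.dump(c,open('w6.pkl','wb'))
s=status.observe(); print(s['tcp_pos'],dkp(s['tcp_pos']),s['ft_force'],s['opening'])"
```

```text
time: 7.42
tcp_pos: [0.5991, 0.1032, 0.1927]
eef_rot: [[-0.132, -0.898, 0.42], [-0.991, 0.12, -0.057], [0.001, -0.424, -0.906]]
ft_force: [-0.5, -0.6, -0.5]
opening: 0.0341
[0.6001298  0.10313547 0.19244648] [105.6   0.6 112.1] [ 0.22124001  0.42523138 -0.34838881] 0.03425968963404317
```

View pics/w6.png

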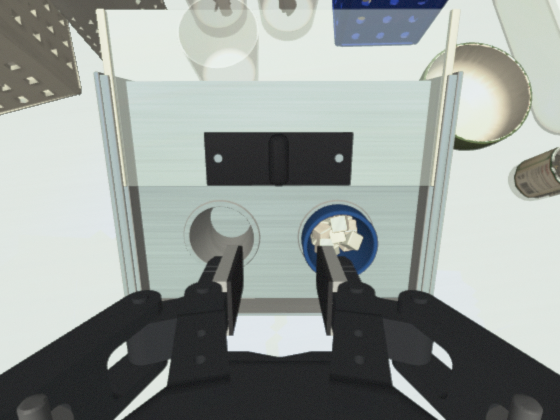

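```bash

python3 -m crank '{"travel":[[-0.7,0.7,0],[-0.6,0.6,0],[0,0,0],[0,0,0]],"dr":[[0,0,0],[0,0,0],[0,0,0],[0,0,0]],"claw":[0,0,0,0]}'
python3 -c "
from h import *
import pickle
c=cam('wrist');cv2.imwrite('pics/w7.png',c['color'][...,::-1]); pickle.dump(c,open('w7.pkl','wb'))
s=status.observe(); print(s['tcp_pos'],dkp(s['tcp_pos']),s['ft_force'],s['opening'])
print(s['eef_rot'].T@(c['eye']-s['tcp_pos']))
cv2.imwrite('pics/w7c.png',cv2.resize(c['color'][90:230,160:400,::-1],None,fx=3.3,fy=3.3,interpolation=cv2.INTER_CUBIC))
"
```

```text
time: 7.8
tcp_pos: [0.5599, 0.1622, 0.1688]
eef_rot: [[-0.13, -0.899, 0.418], [-0.991, 0.117, -0.056], [0.002, -0.421, -0.907]]
ft_force: [-0.5, -0.1, 0.2]
opening: 0.0806
[0.5610339  0.1615849  0.16971447] [ 53.7  53.3 111.2] [0.07877472 0.51346577 0.18737372] 0.08501378291427564
[ 0.00058745 -0.0648243  -0.17068923]
```

View pics/w7.png

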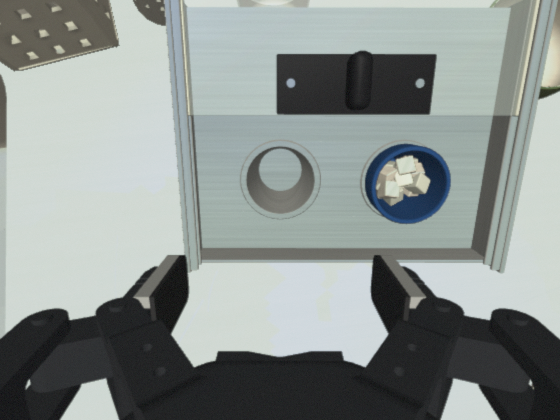

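View pics/w7c.png

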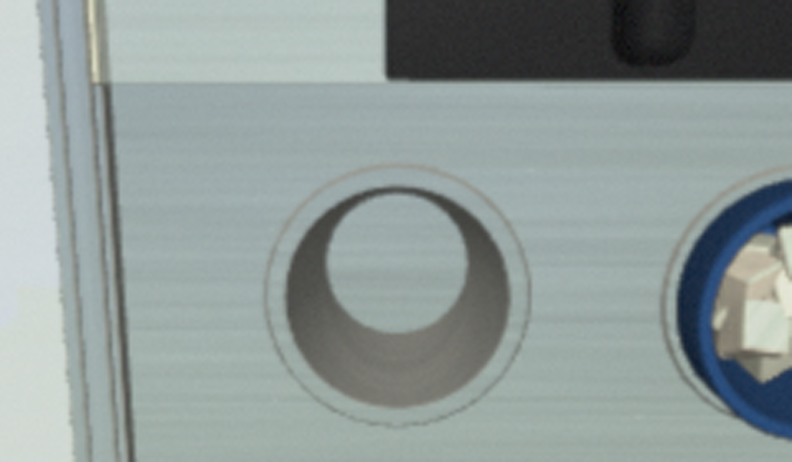

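```bash

python3 -c "
from h import *
import pickle
c=pickle.load(open('w7.pkl','rb'))
f=lambda x,y:((x+.5)/3.3-.5+160,(y+.5)/3.3-.5+90)
uv=f(398,295.5); nn=stR(YAW)@N; e=c['eye']
r=px2w(c,*uv,d=1.)-e; p=e+r*(((FR+nn*.004-e)@nn)/(r@nn)); print('cup',p,dkp(p),'model',D(.066,.052,.004))
print('depth pred',((FR+nn*.004-e)@nn)/(r@nn))
# deck heights by depth around, in several spots
for xy in [(180,200),(250,100),(600,300),(590,150),(180,420),(274,296),(521,296),(398,175),(398,418)]:
    print(xy,dk(c,*f(*xy)))
s=status.observe(); print('tool->cup',s['eef_rot'].T@(p-s['tcp_pos'])*1000)
v,u=np.mgrid[118:240:3,195:245:3]
P=np.array([dk(c,a,b) for a,b in zip(u.ravel(),v.ravel())]);print(np.median(P[:,2]),P[:,2].std(), np.polyfit(P[:,0],P[:,2],1))
print('cover edge',dk(c,230,113),dk(c,230,111),dk(c,260,112), 'grip', dk(c,358,58),dk(c,358,104))
"
```

```text
cup [0.61715503 0.15247467 0.07791318] [66.5 51.8  4. ] model [0.61676901 0.15274307 0.07771804]
depth pred 0.2818114747615238
(180, 200) [ 90.3 108.   -0.4]
(250, 100) [115.3  89.3  -1.5]
(600, 300) [64.4 -1.7 -1.6]
(590, 150) [103.3   3.1  -0.4]
(180, 420) [ 31.1 110.8  -0.5]
(274, 296) [66. 84.  3.]
(521, 296) [66.3 19.8  3. ]
(398, 175) [97.2 51.9  3.5]
(398, 418) [32.8 51.6  2.5]
tool->cup [  1.56077578 -12.66455743 107.22512505]
-0.9 19.67850638330371 [ 0.03512166 -0.44375371]
cover edge [120.5  88.4  34.7] [121.9  88.2  35.8] [121.3  66.7  35.1] grip [153.9   3.5  57.7] [126.3   1.6  57.4]
```

```bash
sed -i 's/^FR=.*/FR=np.array([0.5525,0.1090,0.0455]); YAW=np.radians(-7.7)/' h.py
python3 -c "
from h import *
import pickle
c=pickle.load(open('w7.pkl','rb')); s=status.observe();R=s['eef_rot']
for v in range(250,285,4): print(v,[(R.T@(px2w(c,u,v)-s['tcp_pos'])*1000).round(0).tolist() for u in (176,186,374,380)])
t=pickle.load(open('top0.pkl','rb')); print(px2w(t,336.0,241.1,z=.078),px2w(t,336.0,241.1,z=.077))
plan(np.array([.468,-.218,.14]),Rdown())
"
```

```text
250 [[-109.0, 72.0, 154.0], [-73.0, 37.0, 70.0], [86.0, 52.0, 106.0], [92.0, 52.0, 106.0]]
254 [[-109.0, 76.0, 153.0], [-73.0, 40.0, 70.0], [84.0, 52.0, 98.0], [90.0, 52.0, 98.0]]
258 [[-41.0, -9.0, -47.0], [-39.0, -6.0, -40.0], [41.0, -7.0, -41.0], [42.0, -9.0, -47.0]]
262 [[-40.0, -9.0, -51.0], [-39.0, -5.0, -41.0], [41.0, -5.0, -42.0], [41.0, -9.0, -50.0]]
266 [[-39.0, -9.0, -53.0], [-39.0, -2.0, -41.0], [41.0, -3.0, -42.0], [41.0, -7.0, -49.0]]
270 [[-40.0, -7.0, -53.0], [-39.0, -1.0, -42.0], [41.0, -1.0, -42.0], [41.0, -5.0, -50.0]]
274 [[-39.0, -5.0, -54.0], [-39.0, 1.0, -42.0], [41.0, -0.0, -43.0], [41.0, -4.0, -51.0]]
278 [[-40.0, -4.0, -54.0], [-40.0, 3.0, -41.0], [41.0, 2.0, -44.0], [41.0, -3.0, -52.0]]
282 [[-40.0, -2.0, -54.0], [-39.0, 4.0, -43.0], [41.0, 3.0, -44.0], [41.0, -1.0, -51.0]]
[ 0.46785389 -0.21817828  0.078     ] [ 0.4678857 -0.2182815  0.077    ]
rot units [-5.005e+00 -5.000e-03  3.200e-02] rows 6.0
trans units (after rot) [9.716 1.033 0.743] mm [388.6  41.3  29.7] in current axes [9.712 1.278 0.234]
t 7.85 tcp [0.561  0.1616 0.1697] F [0.08 0.51 0.19] op 0.085
```

```bash

python3 -m crank '{"travel":[[0,0,-0.5],[0,0,0],[0,0,0],[0,0,0],[0,0,0],[0,0,0],[0,0,0],[0,0,0]],"dr":[[0,0,0],[-0.84,0,0],[-0.84,0,0],[-0.84,0,0],[-0.84,0,0],[-0.84,0,0],[-0.8,0,0.03],[0,0,0]],"claw":[0,0,0,0,0,0,0,0]}'
python3 -c "
from h import *
plan(np.array([.468,-.218,.14]),Rdown())
"
```

```text
time: 8.52
tcp_pos: [0.5572, 0.1604, 0.1879]
eef_rot: [[-0.139, -0.99, 0.003], [-0.99, 0.139, -0.0], [-0.0, -0.003, -1.0]]
ft_force: [1.5, -0.2, 0.0]
opening: 0.0853
rot units [-0.031  0.002 -0.058] rows 1.0
trans units (after rot) [9.673 0.941 1.198] mm [386.9  37.7  47.9] in current axes [9.678 0.895 1.194]
t 8.5167 tcp [0.5572 0.1604 0.1879] F [ 1.45 -0.23  0.01] op 0.0853
```

```bash

python3 -m crank '{"travel":[[0.9,0.09,0.1],[0.9,0.09,0.1],[0.9,0.09,0.1],[0.9,0.09,0.1],[0.9,0.09,0.1],[0.9,0.09,0.1],[0.9,0.09,0.1],[0.9,0.09,0.1],[0.9,0.09,0.1],[0.9,0.09,0.1]],"dr":[[0,0,0],[0,0,0],[0,0,0],[0,0,0],[0,0,0],[0,0,0],[0,0,0],[0,0,0],[0,0,0],[0,0,0]],"claw":[0,0,0,0,0,0,0,0,0,0]}'
python3 -m crank '{"travel":[[0.65,0.04,0.1],[0,0,0],[0,0,0]],"dr":[[0,0,0],[0,0,0],[0,0,0]],"claw":[0,0,0]}'
python3 -c "
from h import *
import pickle
plan(np.array([.468,-.218,.14]),Rdown())
c=cam('wrist');cv2.imwrite('pics/w8.png',c['color'][...,::-1]); pickle.dump(c,open('w8.pkl','wb'))
"
```

```text
time: 9.35
tcp_pos: [0.4665, -0.192, 0.1485]
eef_rot: [[-0.136, -0.991, 0.003], [-0.991, 0.136, -0.002], [0.002, -0.003, -1.0]]
ft_force: [1.1, 0.3, 0.1]
opening: 0.0856
time: 9.6
tcp_pos: [0.4615, -0.2167, 0.1442]
eef_rot: [[-0.139, -0.99, 0.001], [-0.99, 0.139, -0.001], [0.001, -0.001, -1.0]]
ft_force: [-0.2, 0.9, 0.6]
opening: 0.0855
rot units [-0.014 -0.007 -0.061] rows 1.0
trans units (after rot) [ 0.01  -0.166  0.105] mm [ 0.4 -6.6  4.2] in current axes [ 0.009 -0.166  0.105]
t 9.6 tcp [ 0.4615 -0.2167  0.1442] F [-0.21  0.92  0.61] op 0.0855
```

View pics/w8.png

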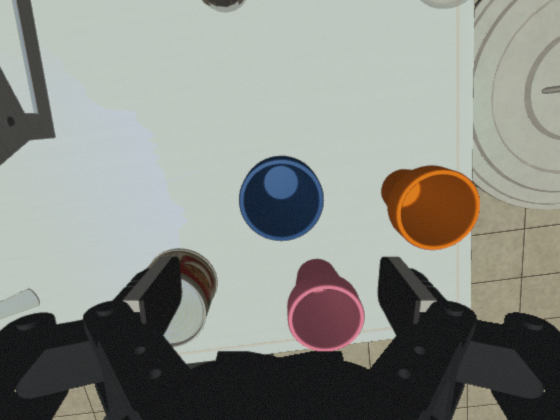

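```bash

python3 -c "
from h import *
import pickle
c=pickle.load(open('w8.pkl','rb'))
p=px2w(c,281.5,198.5,z=.078);print(p, c['eye'])
d=c['depth']
Q=[px2w(c,u,v) for u,v in [(241,198),(322,198),(281,158),(281,239)]];print(np.round(Q,4))
print([px2w(c,*uv).round(4).tolist() for uv in [(200,100),(350,100)]])
plan(np.array([p[0],p[1],.06]),Rdown())
"
```

```text
[ 0.46899382 -0.22066339  0.078     ] [ 0.52697327 -0.22696523  0.31531121]
[[ 0.4736 -0.191   0.0781]
 [ 0.4647 -0.2506  0.0763]
 [ 0.4982 -0.2244  0.0743]
 [ 0.437  -0.2158  0.0769]]
[[0.552, -0.1575, -0.001], [0.5328, -0.2932, -0.0003]]
rot units [-0.014 -0.001 -0.041] rows 1.0
trans units (after rot) [ 0.104 -0.197  2.109] mm [ 4.2 -7.9 84.4] in current axes [ 0.103 -0.194  2.11 ]
t 9.65 tcp [ 0.4618 -0.2155  0.1444] F [ 0.77  0.01 -0.44] op 0.0856
```

```bash

python3 -m crank '{"travel":[[0.09,-0.19,0.5],[0,0,0.8],[0,0,0.6],[0,0,0.2],[0,0,0],[0,0,0]],"dr":[[0,0,-0.05],[0,0,0],[0,0,0],[0,0,0],[0,0,0],[0,0,0]],"claw":[0,0,0,0,0,0]}'
python3 -c "
from h import *
import pickle
plan(np.array([.4687,-.220,.022]),Rdown())
c=cam('wrist');cv2.imwrite('pics/w9.png',c['color'][...,::-1]); pickle.dump(c,open('w9.pkl','wb'))
"
```

```text
time: 10.15
tcp_pos: [0.4697, -0.2191, 0.061]
eef_rot: [[-0.13, -0.992, 0.001], [-0.992, 0.13, -0.001], [0.0, -0.001, -1.0]]
ft_force: [0.2, 0.3, -0.2]
opening: 0.0856
rot units [-0.014 -0.005  0.047] rows 1.0
trans units (after rot) [0.026 0.023 0.975] mm [ 1.   0.9 39. ] in current axes [0.026 0.024 0.975]
t 10.15 tcp [ 0.4697 -0.2191  0.061 ] F [ 0.24  0.34 -0.17] op 0.0856
```

View pics/w9.png

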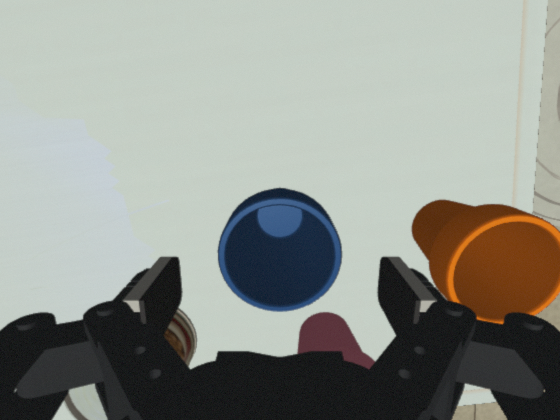

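```bash

python3 -c "
from h import *
import pickle
c=pickle.load(open('w9.pkl','rb'));s=status.observe();R=s['eef_rot']
im=c['color'][150:350,160:400,::-1].copy()
im=cv2.resize(im,None,fx=3,fy=3,interpolation=cv2.INTER_CUBIC)
t=np.linspace(0,2*np.pi,80)
p0=s['tcp_pos'].copy();p0[2]=.078; cen=p0
pp=np.array([w2px(c,cen+.032*np.array([np.cos(a),np.sin(a),0])) for a in t]); print(pp.min(0),pp.max(0))
pp=((pp-[160,150]+.5)*3).round().astype(np.int32); cv2.polylines(im,[pp],True,(0,0,255),1)
cv2.imwrite('pics/w9o.png',im)
"
```

```text
[214.46259223 189.8622948 ] [341.6314255  308.16530912]
```

View pics/w9o.png

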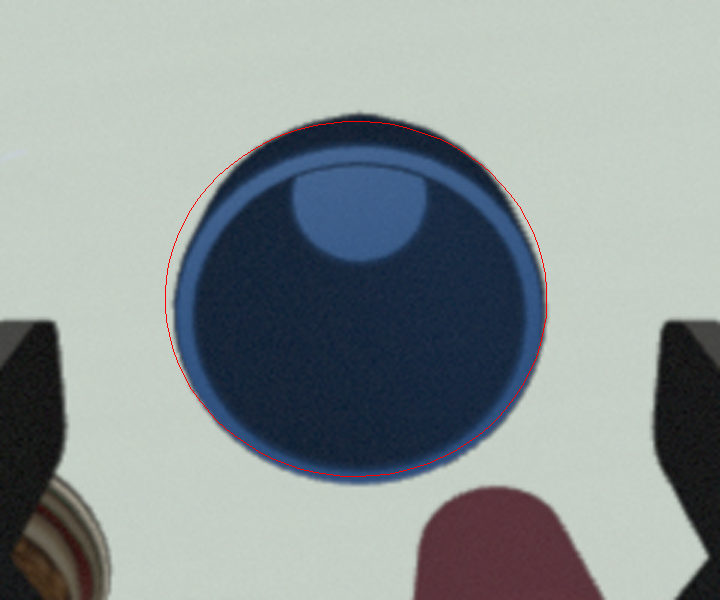

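```bash

python3 -c "
from h import *
import pickle
c=pickle.load(open('w9.pkl','rb'));s=status.observe();R=s['eef_rot']
f=lambda x,y:((x+.5)/3-.5+160,(y+.5)/3-.5+150)
cx,cy,a,b=360,314.5,178,161   # mid-wall ellipse
P=[]
for t in np.linspace(0,2*np.pi,120):
    for k in (.99,1.0,1.01):
        P.append(R.T@(px2w(c,*f(cx+k*a*np.cos(t),cy+k*b*np.sin(t)))-s['tcp_pos'])*1000)
P=np.array(P); m=np.median(P[:,2]); print('z med',m,'world z',s['tcp_pos'][2]-m/1000)
g=P[abs(P[:,2]-m)<4]; print(len(g),len(P)); A=np.c_[2*g[:,:2],np.ones(len(g))]; sol=np.linalg.lstsq(A,(g[:,:2]**2).sum(1),rcond=None)[0]; print('centre tool mm',sol[:2],'r',np.sqrt(sol[2]+sol[0]**2+sol[1]**2))
co=np.linalg.lstsq(np.c_[g[:,:2],np.ones(len(g))],g[:,2],rcond=None)[0];print('plane',co)
"
```

```text
z med -15.066617266666569 world z 0.0768048214999531
359 360
centre tool mm [0.82969895 3.22374373] r 29.879059180463255
plane [-2.71067730e-03 -2.37975180e-03 -1.50365411e+01]
```

```bash

python3 -m crank '{"travel":[[0.02,0.07,0.3],[0,0,0.3],[0,0,0.25],[0,0,0.12],[0,0,0],[0,0,0]],"dr":[[0,0,0],[0,0,0],[0,0,0],[0,0,0],[0,0,0],[0,0,0]],"claw":[0,0,0,0,0,0]}'
python3 -c "
from h import *
import pickle
s=status.observe();R=s['eef_rot']; print(s['tcp_pos'],s['ft_force'])
c=cam('wrist');cv2.imwrite('pics/w10.png',c['color'][...,::-1]); pickle.dump(c,open('w10.pkl','wb'))
"
```

```text
time: 10.7
tcp_pos: [0.4667, -0.2203, 0.0221]
eef_rot: [[-0.131, -0.991, 0.001], [-0.991, 0.131, -0.001], [0.001, -0.001, -1.0]]
ft_force: [0.2, 0.5, -0.1]
opening: 0.0855
[ 0.46668078 -0.22026845  0.02208224] [ 0.23629218  0.53717441 -0.12391126]
```

View pics/w10.png

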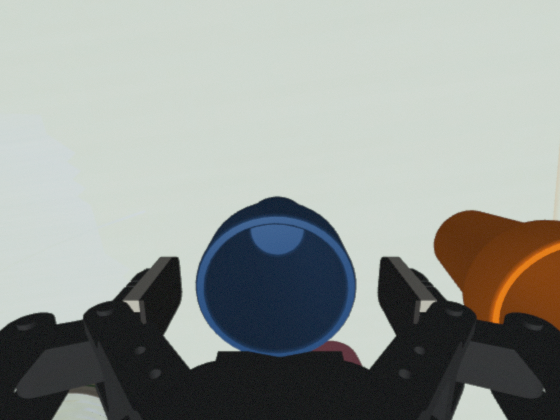

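```bash

cat >> h.py <<'E'
def rimfit(c,cx,cy,a,b,tol=4,rng=(0,2*np.pi)):
    s=status.observe();R=s['eef_rot'];P=[]
    for t in np.linspace(*rng,120):
        for k in (.99,1.0,1.01):
            P.append(R.T@(px2w(c,cx+k*a*np.cos(t),cy+k*b*np.sin(t))-s['tcp_pos'])*1000)
    P=np.array(P); m=np.median(P[:,2]); g=P[abs(P[:,2]-m)<tol]
    A=np.c_[2*g[:,:2],np.ones(len(g))]; sol=np.linalg.lstsq(A,(g[:,:2]**2).sum(1),rcond=None)[0]
    co=np.linalg.lstsq(np.c_[g[:,:2],np.ones(len(g))],g[:,2],rcond=None)[0]
    print('n',len(g),'centre tool mm',sol[:2].round(2),'r',np.sqrt(sol[2]+sol[0]**2+sol[1]**2).round(2),'z',m.round(2),'plane slope deg',np.degrees(co[:2]).round(2))
E
python3 -c "
from h import *
import pickle
c=pickle.load(open('w10.pkl','rb'))
rimfit(c,276,285,76.5,67)
rimfit(c,276,285,76.5,67,rng=(np.pi-.5,2*np.pi+.5))
"
```

```text
n 360 centre tool mm [-0.26 -0.9 ] r 29.62 z -54.48 plane slope deg [0.11 0.14]
n 359 centre tool mm [-0.25 -0.41] r 29.93 z -54.48 plane slope deg [-0.01  0.08]
```

```bash

python3 -m crank '{"travel":[[0,0,0],[0,0,0],[0,0,0],[0,0,0],[0,0,0]],"dr":[[0,0,0],[0,0,0],[0,0,0],[0,0,0],[0,0,0]],"claw":[0.6,0.6,0.6,0.6,0.6]}' 40
python3 -m crank '{"travel":[[0,0,-0.1],[0,0,-0.2],[0,0,-0.5],[0,0,-0.6],[0,0,0],[0,0,0]],"dr":[[0,0,0],[0,0,0],[0,0,0],[0,0,0],[0,0,0],[0,0,0]],"claw":[0.6,0.6,0.6,0.6,0.6,0.6]}'
python3 -c "
from h import *
import pickle
s=status.observe();R=s['eef_rot']; print(s['tcp_pos'],s['ft_force'],s['opening'])
c=cam('wrist');cv2.imwrite('pics/w11.png',c['color'][...,::-1]); pickle.dump(c,open('w11.pkl','wb'))
rimfit(c,278,285,77,67)
"
```

```text
time: 11.17
tcp_pos: [0.4669, -0.2202, 0.0226]
eef_rot: [[-0.131, -0.991, 0.002], [-0.991, 0.131, -0.001], [0.001, -0.002, -1.0]]
ft_force: [0.0, 1.4, 5.5]
opening: 0.0626
time: 11.67
tcp_pos: [0.4671, -0.2207, 0.0789]
eef_rot: [[-0.131, -0.991, 0.003], [-0.991, 0.131, -0.002], [0.002, -0.003, -1.0]]
ft_force: [-0.2, -0.8, -1.7]
opening: 0.0623
[ 0.46713658 -0.22072154  0.07894556] [-0.23374592 -0.77152157 -1.70746288] 0.0622669219852324
n 359 centre tool mm [ 1.27 -1.96] r 29.78 z -55.5 plane slope deg [1.02 0.1 ]
```

View pics/w11.png

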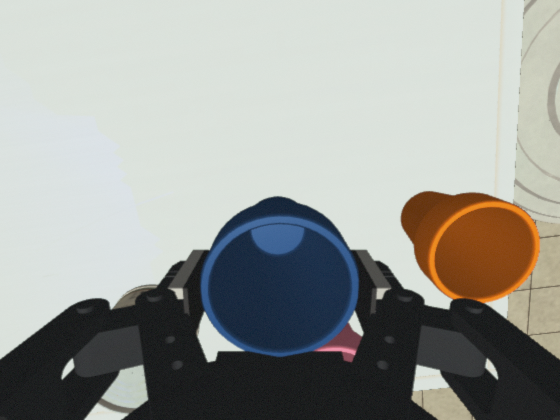

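```bash

python3 -c "
from h import *
import pickle
c=pickle.load(open('w11.pkl','rb'))
for cy,b in ((285,68),(286,68),(286,67)):
  rimfit(c,280,cy,75,b); rimfit(c,280,cy,75,b,rng=(np.pi-.4,2*np.pi+.4))
plan(D(.0663,.052,.004+.0335+.080+.0),Rtilt())
"
```

```text
n 358 centre tool mm [ 2.06 -1.98] r 29.57 z -55.6 plane slope deg [1.25 0.04]
n 359 centre tool mm [ 1.97 -2.14] r 29.48 z -55.69 plane slope deg [1.24 0.05]
n 358 centre tool mm [ 2.04 -1.53] r 29.62 z -55.56 plane slope deg [1.2  0.07]
n 354 centre tool mm [ 1.95 -1.71] r 29.53 z -55.63 plane slope deg [1.1  0.37]
n 359 centre tool mm [ 2.08 -1.59] r 29.39 z -55.61 plane slope deg [1.25 0.06]
n 357 centre tool mm [ 1.95 -1.41] r 29.51 z -55.67 plane slope deg [1.07 0.2 ]
rot units [4.991e+00 2.000e-03 3.300e-02] rows 5.0
trans units (after rot) [-9.741 -2.259 -1.767] mm [-389.6  -90.4  -70.7] in current axes [-9.736 -1.33  -2.559]
t 11.7167 tcp [ 0.466  -0.22    0.0778] F [ 0.1   0.02 -2.25] op 0.0622
```

```bash

python3 -m crank '{"travel":[[0,0,-0.4],[0,0,-0.7],[0,0,-0.8],[0,0,-0.6],[0,0,0],[0,0,0],[0,0,0],[0,0,0],[0,0,0],[0,0,0]],"dr":[[0,0,0],[0,0,0],[0,0,0],[0,0,0],[0.7,0,0],[0.7,0,0],[0.9,0,0],[0.9,0,0],[0.9,0,0],[0.89,0,0.03]],"claw":[0.6,0.6,0.6,0.6,0.6,0.6,0.6,0.6,0.6,0.6]}'
python3 -c "
from h import *
plan(D(.0663,.052,.004+.0335+.080+.0),Rtilt())
"
```

```text
time: 12.55
tcp_pos: [0.465, -0.2191, 0.1761]
eef_rot: [[-0.133, -0.898, 0.419], [-0.991, 0.122, -0.055], [-0.002, -0.423, -0.906]]
ft_force: [0.3, 1.1, -1.8]
opening: 0.0622
rot units [-0.002  0.02  -0.001] rows 1.0
trans units (after rot) [-9.722 -1.247  0.474] mm [-388.9  -49.9   18.9] in current axes [-9.721 -1.246  0.491]
t 12.55 tcp [ 0.465  -0.2191  0.1761] F [ 0.32  1.12 -1.79] op 0.0622
```

```bash

python3 -m crank '{"travel":[[-0.5,-0.06,0],[-0.8,-0.1,0],[-0.9,-0.12,0.05],[-0.9,-0.12,0.05],[-0.9,-0.12,0.05],[-0.9,-0.12,0.05],[-0.9,-0.12,0.05],[-0.9,-0.12,0.05],[-0.9,-0.12,0.05],[-0.9,-0.12,0.05]],"dr":[[0,0,0],[0,0,0],[0,0,0],[0,0,0],[0,0,0],[0,0,0],[0,0,0],[0,0,0],[0,0,0],[0,0,0]],"claw":[0.6,0.6,0.6,0.6,0.6,0.6,0.6,0.6,0.6,0.6]}'
python3 -m crank '{"travel":[[-0.7,-0.12,0.05],[-0.5,-0.06,0],[0,0,0],[0,0,0]],"dr":[[0,0,0],[0,0,0],[0,0,0],[0,0,0]],"claw":[0.6,0.6,0.6,0.6]}'
python3 -c "
from h import *
import pickle
plan(D(.0663,.052,.004+.0335+.080+.0),Rtilt())
c=cam('wrist');cv2.imwrite('pics/w12.png',c['color'][...,::-1]); pickle.dump(c,open('w12.pkl','wb'))
rimfit(c,280,285,75,67.5,rng=(np.pi-.4,2*np.pi+.4))
"
```

```text
time: 13.38
tcp_pos: [0.5569, 0.1124, 0.1801]
eef_rot: [[-0.133, -0.9, 0.415], [-0.991, 0.121, -0.056], [0.001, -0.419, -0.908]]
ft_force: [0.6, 0.4, -1.3]
opening: 0.0624
time: 13.72
tcp_pos: [0.5708, 0.158, 0.1812]
eef_rot: [[-0.131, -0.9, 0.415], [-0.991, 0.119, -0.056], [0.001, -0.418, -0.908]]
ft_force: [-0.7, 0.3, -1.5]
opening: 0.0623
rot units [0.054 0.001 0.033] rows 1.0
trans units (after rot) [-0.024  0.039  0.015] mm [-1.   1.6  0.6] in current axes [-0.024  0.039  0.015]
t 13.7167 tcp [0.5708 0.158  0.1812] F [-0.69  0.26 -1.5 ] op 0.0623
n 359 centre tool mm [ 0.46 -0.45] r 29.51 z -54.25 plane slope deg [ 1.29 -0.18]
```

View pics/w12.png

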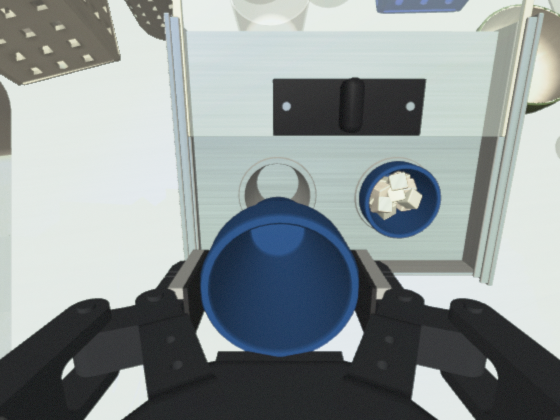

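```bash

cat >> h.py <<'E'
def rimdeck(c,cx,cy,a,b,rng=(0,2*np.pi),ks=(.99,1,1.01)):
    P=np.array([dk(c,cx+k*a*np.cos(t),cy+k*b*np.sin(t)) for t in np.linspace(*rng,120) for k in ks])
    m=np.median(P[:,2]); g=P[abs(P[:,2]-m)<4]
    A=np.c_[2*g[:,:2],np.ones(len(g))]; sol=np.linalg.lstsq(A,(g[:,:2]**2).sum(1),rcond=None)[0]
    co=np.linalg.lstsq(np.c_[g[:,:2],np.ones(len(g))],g[:,2],rcond=None)[0]
    print('n',len(g),'centre u,y mm',sol[:2].round(2),'r',np.sqrt(sol[2]+sol[0]**2+sol[1]**2).round(2),'h',m.round(2),'slopes deg u,y',np.degrees(co[:2]).round(2))
E
python3 -c "
from h import *
import pickle
c=pickle.load(open('w12.pkl','rb'))
for cy,b in ((285,67.5),(285,68),(286,68)):
  rimdeck(c,280,cy,75,b,rng=(np.pi-.4,2*np.pi+.4)); rimdeck(c,280,cy,75,b)
nn=stR(YAW)@N; e=c['eye']
cv2.imwrite('pics/w12c.png',cv2.resize(c['color'][120:360,180:380,::-1],None,fx=3,fy=2.5,interpolation=cv2.INTER_CUBIC))
s=status.observe(); print(dkp(s['tcp_pos']))
print(s['eef_rot'].T@(e-s['tcp_pos']))
"
```

```text
n 359 centre u,y mm [68.52 49.54] r 29.51 h 172.45 slopes deg u,y [-0.45  1.26]
n 360 centre u,y mm [68.62 49.45] r 29.44 h 172.6 slopes deg u,y [-0.64  1.27]
n 360 centre u,y mm [68.68 49.54] r 29.51 h 172.5 slopes deg u,y [-0.44  1.26]
n 360 centre u,y mm [68.59 49.43] r 29.54 h 172.5 slopes deg u,y [-0.63  1.29]
n 357 centre u,y mm [68.24 49.54] r 29.54 h 172.4 slopes deg u,y [-0.58  1.16]
n 360 centre u,y mm [68.14 49.47] r 29.58 h 172.6 slopes deg u,y [-0.63  1.2 ]
[ 67.8  50.  118.3]
[ 8.59657288e-05 -6.60514518e-02 -1.70960944e-01]
```

View pics/w12c.png

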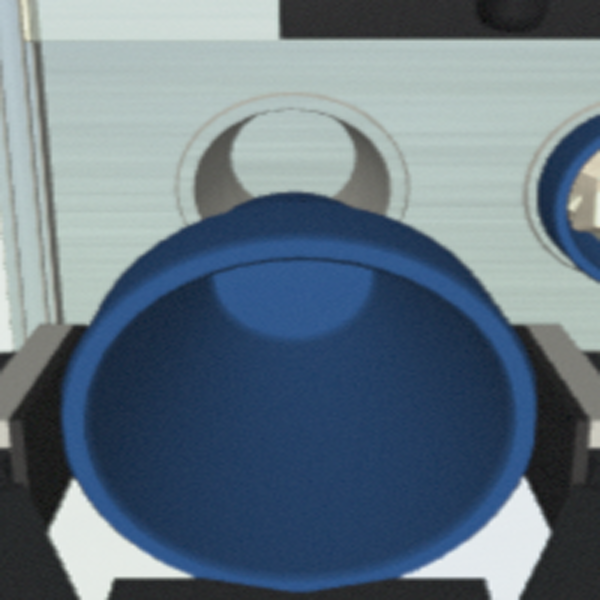

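```bash

python3 -m crank '{"travel":[[-0.03,0.04,0],[0,0,0],[0,0,0]],"dr":[[0.08,0.25,0],[0,0,0],[0,0,0]],"claw":[0.6,0.6,0.6]}'
python3 -c "
from h import *
import pickle
c=pickle.load(open('w12.pkl','rb'))
nn=stR(YAW)@N; e=c['eye']
for uv in [(277.5,193),(277.4,157.3)]:
    r=px2w(c,*uv,d=1.)-e; p=e+r*(((FR+nn*.004-e)@nn)/(r@nn)); print('cup',dkp(p))
c=cam('wrist');cv2.imwrite('pics/w13.png',c['color'][...,::-1]); pickle.dump(c,open('w13.pkl','wb'))
cv2.imwrite('pics/w13c.png',cv2.resize(c['color'][120:360,180:380,::-1],None,fx=3,fy=2.5,interpolation=cv2.INTER_CUBIC))
for cy,b in ((285,67.5),(285,68),(286,68)):
  rimdeck(c,280,cy,75,b,rng=(np.pi-.4,2*np.pi+.4)); rimdeck(c,280,cy,75,b)
s=status.observe(); print(dkp(s['tcp_pos'])); plan(D(.0663,.052,.004+.0335),Rtilt())
"
```

```text
time: 14.02
tcp_pos: [0.57, 0.1575, 0.182]
eef_rot: [[-0.143, -0.896, 0.42], [-0.989, 0.121, -0.079], [0.02, -0.427, -0.904]]
ft_force: [0.1, 0.0, -1.8]
opening: 0.0621
cup [67.9 51.5  4. ]
cup [99.5 51.6  4. ]
n 357 centre u,y mm [67.62 50.14] r 29.51 h 173.6 slopes deg u,y [ 0.05 -0.12]
n 357 centre u,y mm [67.73 50.05] r 29.46 h 173.7 slopes deg u,y [ 0.12 -0.06]
n 358 centre u,y mm [67.78 50.15] r 29.52 h 173.6 slopes deg u,y [ 0.22 -0.15]
n 358 centre u,y mm [67.7  50.06] r 29.56 h 173.7 slopes deg u,y [ 0.02 -0.09]
n 358 centre u,y mm [67.36 50.13] r 29.54 h 173.7 slopes deg u,y [ 0.03 -0.19]
n 358 centre u,y mm [67.27 50.09] r 29.61 h 173.7 slopes deg u,y [ 0.03 -0.33]
[ 67.9  50.5 119.3]
rot units [-0.061 -0.247 -0.006] rows 1.0
trans units (after rot) [-0.038  0.041  2.046] mm [-1.5  1.6 81.8] in current axes [-0.082  0.052  2.044]
t 14.0667 tcp [0.5703 0.1575 0.1824] F [ 0.72 -1.11 -2.27] op 0.0616
```

View pics/w13c.png

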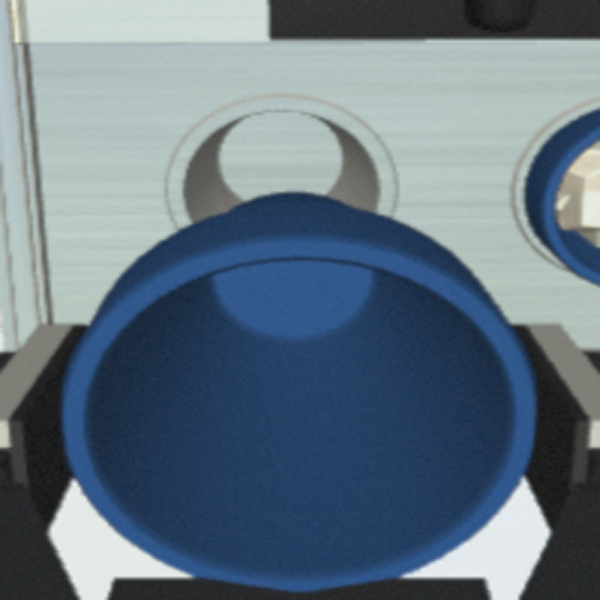

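```bash

python3 -m crank '{"travel":[[-0.05,0.033,0.3],[-0.01,0.003,0.5],[-0.01,0.003,0.5],[-0.008,0.002,0.4],[-0.005,0.001,0.2],[0,0,0],[0,0,0]],"dr":[[0,0,0],[0,0,0],[0,0,0],[0,0,0],[0,0,0],[0,0,0],[0,0,0]],"claw":[0.6,0.6,0.6,0.6,0.6,0.6,0.6]}'
python3 -c "
from h import *
import pickle
c=cam('wrist');cv2.imwrite('pics/w14.png',c['color'][...,::-1]); pickle.dump(c,open('w14.pkl','wb'))
for cy,b in ((285,67.5),(285,68),(286,68)):
  rimdeck(c,280,cy,75,b,rng=(np.pi-.4,2*np.pi+.4)); rimdeck(c,280,cy,75,b)
s=status.observe(); print(dkp(s['tcp_pos']),s['ft_force'],s['time'])
"
```

```text
time: 14.65
tcp_pos: [0.602, 0.1555, 0.1134]
eef_rot: [[-0.144, -0.895, 0.421], [-0.989, 0.122, -0.079], [0.019, -0.428, -0.904]]
ft_force: [0.5, 0.4, -1.6]
opening: 0.0623
n 360 centre u,y mm [67.54 52.39] r 29.5 h 97.9 slopes deg u,y [ 0.05 -0.07]
n 358 centre u,y mm [67.56 52.32] r 29.5 h 97.9 slopes deg u,y [ 0.31 -0.16]
n 360 centre u,y mm [67.69 52.39] r 29.52 h 98.0 slopes deg u,y [ 0.19 -0.09]
n 358 centre u,y mm [67.55 52.32] r 29.59 h 97.9 slopes deg u,y [ 0.15 -0.14]
n 359 centre u,y mm [67.32 52.4 ] r 29.51 h 98.0 slopes deg u,y [-0.17 -0.19]
n 359 centre u,y mm [67.21 52.31] r 29.57 h 98.0 slopes deg u,y [-0.   -0.13]
[68.1 53.1 44.1] [-0.90000853 -0.65839596 -1.21646052] 14.7
```

View pics/w14.png

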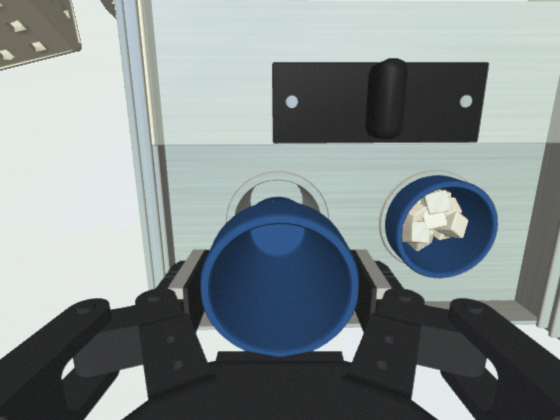

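```bash

python3 -c "
from h import *
import pickle
c=pickle.load(open('w14.pkl','rb'))
for cx,cy,a,b in ((441.5,226.5,52,47),(441.5,226.5,52.5,47.5),(442,227,52,47)):
  rimdeck(c,cx,cy,a,b,ks=(1,))
nn=stR(YAW)@N; e=c['eye']
for uv in [(227,217),(328,217),(277.5,172)]:
    r=px2w(c,*uv,d=1.)-e; p=e+r*(((FR+nn*.004-e)@nn)/(r@nn)); print('cup',dkp(p))
"
```

```text
n 83 centre u,y mm [ 66.12 -50.79] r 29.89 h 24.8 slopes deg u,y [-1.07 -1.05]
n 76 centre u,y mm [ 65.82 -51.14] r 29.84 h 24.9 slopes deg u,y [-0.42 -0.53]
n 82 centre u,y mm [ 65.81 -51.02] r 29.88 h 25.0 slopes deg u,y [-0.86 -1.23]
cup [69.2 85.5  4. ]
cup [68.7 18.   4. ]
cup [99.3 51.8  4. ]
```

```bash

python3 -m crank '{"travel":[[0.004,0.033,0.2],[-0.004,0.001,0.2],[-0.004,0.001,0.2],[-0.004,0.001,0.2],[-0.004,0.001,0.2],[0,0,0]],"dr":[[0,0,0],[0,0,0],[0,0,0],[0,0,0],[0,0,0],[0,0,0]],"claw":[0.6,0.6,0.6,0.6,0.6,0.6]}'
python3 -c "
from h import *
import pickle
c=cam('wrist');cv2.imwrite('pics/w15.png',c['color'][...,::-1]); pickle.dump(c,open('w15.pkl','wb'))
for cy,b in ((285,67.5),(285,68),(286,68)):
  rimdeck(c,280,cy,75,b,rng=(np.pi-.4,2*np.pi+.4))
s=status.observe(); print(dkp(s['tcp_pos']),s['ft_force'],s['time'])
"
```

```text
time: 15.2
tcp_pos: [0.6171, 0.1533, 0.0744]
eef_rot: [[-0.143, -0.897, 0.419], [-0.99, 0.121, -0.079], [0.02, -0.426, -0.905]]
ft_force: [1.1, 0.5, -2.1]
opening: 0.0623
n 358 centre u,y mm [65.11 52.24] r 29.49 h 56.2 slopes deg u,y [-0.18 -0.02]
n 357 centre u,y mm [65.25 52.23] r 29.5 h 56.2 slopes deg u,y [-0.12 -0.05]
n 358 centre u,y mm [64.8  52.27] r 29.56 h 56.1 slopes deg u,y [ 0.23 -0.2 ]
[65.2 52.6  2.3] [-0.40711751  0.13218901 -2.29508499] 15.25
```

View pics/w15.png

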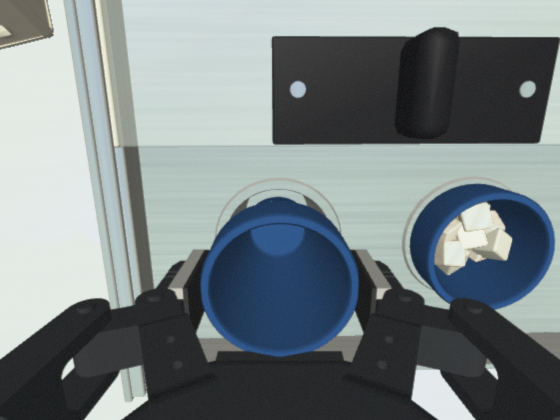

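```bash

python3 -m crank '{"travel":[[-0.004,-0.02,0.12],[-0.003,0.001,0.12],[-0.003,0.001,0.12],[-0.003,0.001,0.12],[0,0,0]],"dr":[[0,0,0],[0,0,0],[0,0,0],[0,0,0],[0,0,0]],"claw":[0.6,0.6,0.6,0.6,0.6]}'
python3 -c "
from h import *
import pickle
c=cam('wrist');cv2.imwrite('pics/w16.png',c['color'][...,::-1]); pickle.dump(c,open('w16.pkl','wb'))
for cy,b in ((285,67.5),(285,68),(286,68)):
  rimdeck(c,280,cy,75,b,rng=(np.pi-.4,2*np.pi+.4))
s=status.observe(); print(dkp(s['tcp_pos']),s['ft_force'],s['ft_torque'],s['time'])
"
```

```text
time: 15.67
tcp_pos: [0.6262, 0.1523, 0.0585]
eef_rot: [[-0.143, -0.896, 0.42], [-0.99, 0.121, -0.079], [0.02, -0.427, -0.904]]
ft_force: [-0.2, -0.1, -2.1]
opening: 0.0625
n 360 centre u,y mm [66.5  52.54] r 29.51 h 37.95 slopes deg u,y [ 0.27 -0.  ]
n 360 centre u,y mm [66.65 52.53] r 29.53 h 37.95 slopes deg u,y [0.34 0.06]
n 358 centre u,y mm [66.21 52.52] r 29.56 h 37.9 slopes deg u,y [ 0.34 -0.12]
[ 66.5  52.9 -16.3] [-0.45273838  0.3096547  -2.07206276] [0.09091626 0.3328998  0.02502656] 15.7167
```

View pics/w16.png

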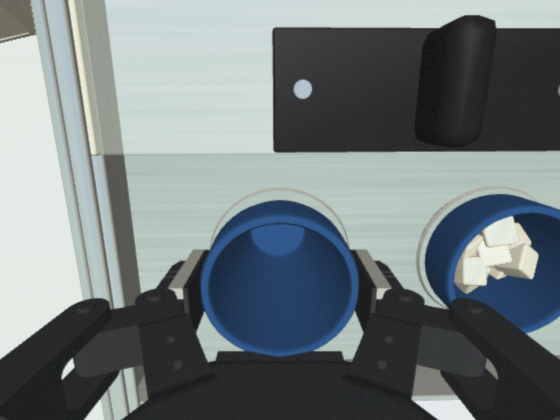

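```bash

python3 -m crank '{"travel":[[0.007,0,0.05],[0,0,0.05],[-0.001,0,0.05],[-0.001,0,0.05],[0,0,0]],"dr":[[0,0,0],[0,0,0],[0,0,0],[0,0,0],[0,0,0]],"claw":[0.6,0.6,0.6,0.6,0.6]}'
python3 -c "
from h import *
import pickle
c=cam('wrist')
for cy,b in ((285,67.5),(286,68)):
  rimdeck(c,280,cy,75,b,rng=(np.pi-.4,2*np.pi+.4))
s=status.observe(); print(dkp(s['tcp_pos']),s['ft_force'],s['ft_torque'],s['time'])
"
```

```text
time: 16.13
tcp_pos: [0.6297, 0.1517, 0.052]
eef_rot: [[-0.143, -0.896, 0.421], [-0.99, 0.121, -0.078], [0.019, -0.428, -0.904]]
ft_force: [0.0, 0.2, -1.7]
opening: 0.0622
n 357 centre u,y mm [66.96 52.31] r 29.49 h 30.5 slopes deg u,y [ 0.04 -0.17]
n 360 centre u,y mm [66.68 52.28] r 29.53 h 30.5 slopes deg u,y [0.13 0.02]
[ 66.9  52.6 -23.9] [ 0.50797081 -0.76232407 -1.61774143] [0.10957057 0.32654397 0.04389244] 16.1833
```

```bash

python3 -m crank '{"travel":[[0,0.01,0.03],[0,0,0.03],[0,0,0.02],[0,0,0]],"dr":[[0,0,0],[0,0,0],[0,0,0],[0,0,0]],"claw":[0.6,0.6,0.6,0.6]}'
python3 -c "
from h import *
c=cam('wrist')
for cy,b in ((285,67.5),(286,68)):
  rimdeck(c,280,cy,75,b,rng=(np.pi-.4,2*np.pi+.4))
s=status.observe(); print(dkp(s['tcp_pos']),s['ft_force'],s['ft_torque'],s['time'])
"
```

```text
time: 16.52
tcp_pos: [0.6307, 0.1515, 0.0492]
eef_rot: [[-0.143, -0.895, 0.422], [-0.99, 0.121, -0.078], [0.019, -0.428, -0.903]]
ft_force: [-0.5, -0.7, -2.0]
opening: 0.0621
n 358 centre u,y mm [66.63 52.31] r 29.5 h 27.6 slopes deg u,y [ 0.06 -0.19]
n 360 centre u,y mm [66.37 52.27] r 29.53 h 27.4 slopes deg u,y [-0.09  0.06]
[ 66.7  52.6 -26.9] [-0.3385382   0.57313711 -2.17742011] [0.07979388 0.35468877 0.00982606] 16.5667
```

```bash

python3 -m crank '{"travel":[[0,0,0.02],[0,0,0.02],[0,0,0]],"dr":[[0,0,0],[0,0,0],[0,0,0]],"claw":[0.6,0.6,0.6]}'
python3 -c "
from h import *
c=cam('wrist')
for cy,b in ((285,67.5),(286,68)):
  rimdeck(c,280,cy,75,b,rng=(np.pi-.4,2*np.pi+.4))
s=status.observe(); print(dkp(s['tcp_pos']),s['ft_force'],s['ft_torque'],s['time'])
"
```

```text
time: 16.82
tcp_pos: [0.6314, 0.1514, 0.0478]
eef_rot: [[-0.143, -0.895, 0.422], [-0.99, 0.121, -0.078], [0.019, -0.428, -0.903]]
ft_force: [-0.2, -1.0, -1.9]
opening: 0.062
n 357 centre u,y mm [66.73 52.27] r 29.5 h 26.0 slopes deg u,y [ 0.25 -0.1 ]
n 358 centre u,y mm [66.44 52.26] r 29.54 h 26.0 slopes deg u,y [0.18 0.01]
[ 66.7  52.6 -28.5] [-0.43917718  0.22434843 -2.27057753] [0.02649426 0.40650355 0.04380685] 16.8667
```

```bash

python3 -m crank '{"travel":[[0,0,0.015],[0,0,0.015],[0,0,0]],"dr":[[0,0,0],[0,0,0],[0,0,0]],"claw":[0.6,0.6,0.6]}'
python3 -m crank '{"travel":[[0,0,0.015],[0,0,0]],"dr":[[0,0,0],[0,0,0]],"claw":[0.6,0.6]}'
python3 -c "
from h import *
c=cam('wrist')
cv2.imwrite('pics/w17.png',c['color'][...,::-1])
for cy,b in ((285,67.5),(286,68)):
  rimdeck(c,280,cy,75,b,rng=(np.pi-.4,2*np.pi+.4))
s=status.observe(); print(dkp(s['tcp_pos']),s['ft_force'],s['ft_torque'],s['time'])
"
```

```text
time: 17.12
tcp_pos: [0.6316, 0.1514, 0.0476]
eef_rot: [[-0.143, -0.895, 0.422], [-0.99, 0.121, -0.078], [0.019, -0.429, -0.903]]
ft_force: [-4.5, -0.1, 4.6]
opening: 0.0622
time: 17.28
tcp_pos: [0.6317, 0.1514, 0.0476]
eef_rot: [[-0.143, -0.895, 0.423], [-0.99, 0.121, -0.078], [0.019, -0.429, -0.903]]
ft_force: [-6.5, 0.0, 9.6]
opening: 0.062
n 358 centre u,y mm [66.85 52.28] r 29.48 h 25.7 slopes deg u,y [ 0.06 -0.05]
n 358 centre u,y mm [66.6  52.24] r 29.51 h 25.8 slopes deg u,y [0.08 0.21]
[ 66.8  52.6 -28.9] [-7.80423322 -0.25389806  8.45101702] [0.13217971 0.71176183 0.0516215 ] 17.3333
```

View pics/w17.png

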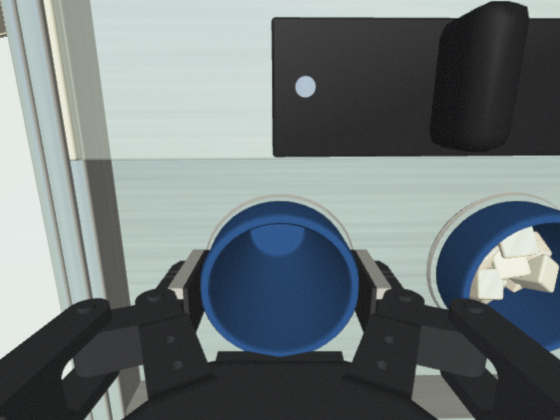

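```bash

python3 -m crank '{"travel":[[0,0,-0.015],[0,0,0],[0,0,0],[0,0,0],[0,0,0]],"dr":[[0,0,0],[0,0,0],[0,0,0],[0,0,0],[0,0,0]],"claw":[0.6,0.25,0.22,0.1,0]}' 20
python3 -c "
from h import *
c=cam('wrist')
cv2.imwrite('pics/w18.png',c['color'][...,::-1])
for cy,b in ((285,67.5),(286,68)):
  rimdeck(c,280,cy,75,b,rng=(np.pi-.4,2*np.pi+.4))
s=status.observe(); print(dkp(s['tcp_pos']),s['ft_force'],s['opening'],s['time'])
"
```

```text
time: 17.75
tcp_pos: [0.6324, 0.1514, 0.0469]
eef_rot: [[-0.143, -0.895, 0.422], [-0.99, 0.121, -0.078], [0.019, -0.429, -0.903]]
ft_force: [-0.3, -0.5, 0.6]
opening: 0.085
n 360 centre u,y mm [67.75 52.42] r 29.24 h 25.7 slopes deg u,y [-0.33 -0.02]
n 359 centre u,y mm [67.46 52.4 ] r 29.29 h 25.6 slopes deg u,y [-0.04  0.15]
[ 67.1  52.7 -29.8] [-0.02121513  0.15259734  0.50306549] 0.08528475689385295 17.8
```

View pics/w18.png

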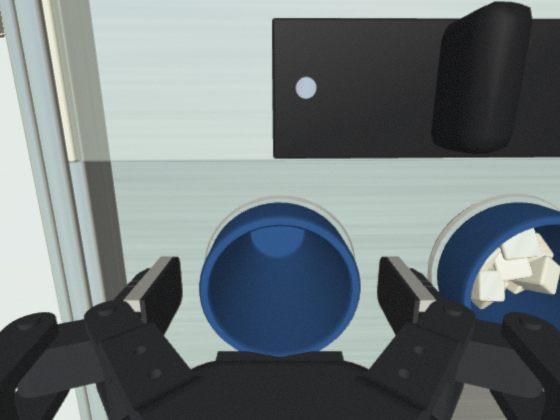

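```bash

python3 -m crank '{"travel":[[0.004,0,-0.2],[0.01,0,-0.5],[0.02,0,-0.9],[0.02,0,-0.9],[0,0,-0.5],[0,0.5,-0.2],[0,0.5,0],[0,0,0],[0,0,0]],"dr":[[0,0,0],[0,0,0],[0,0,0],[0,0,0],[0,-0.25,0],[0,0,0],[0,0,0],[0,0,0],[0,0,0]],"claw":[0,0,0,0,0,0,0,0,0]}'
python3 -c "
from h import *
import pickle
c=cam('wrist')
cv2.imwrite('pics/w19.png',c['color'][...,::-1]);pickle.dump(c,open('w19.pkl','wb'))
plan(D(.145,0,.110),Rtilt())
"
```

```text
time: 18.55
tcp_pos: [0.541, 0.164, 0.1456]
eef_rot: [[-0.132, -0.895, 0.425], [-0.991, 0.12, -0.056], [-0.001, -0.429, -0.903]]
ft_force: [0.1, 0.6, 0.7]
opening: 0.085
rot units [-0.093  0.02   0.008] rows 1.0
trans units (after rot) [ 1.333 -2.957 -0.288] mm [  53.3 -118.3  -11.5] in current axes [ 1.334 -2.958 -0.266]
t 18.6 tcp [0.5424 0.1642 0.146 ] F [ 0.38 -0.09  0.62] op 0.0855
```

View pics/w19.png

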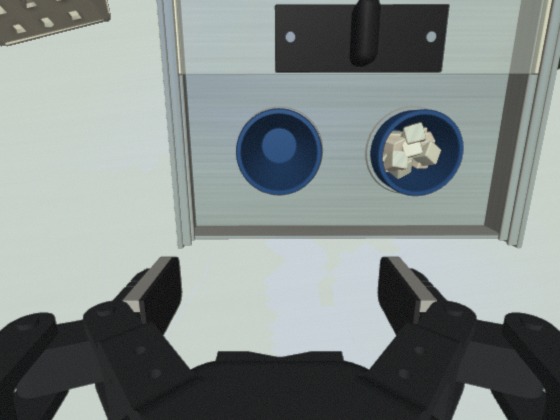

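```bash

python3 -c "
from h import *
import pickle
c=pickle.load(open('w19.pkl','rb'))
rimdeck(c,279,151,40.5,41); rimdeck(c,279,151,41,41.5,ks=(1,))
rimdeck(c,417,152.5,43.2,41); rimdeck(c,417,152.5,42.8,40.8,ks=(1,))
"
```

```text
n 360 centre u,y mm [66.39 52.14] r 29.84 h 25.7 slopes deg u,y [ 0.11 -0.1 ]
n 120 centre u,y mm [66.38 52.14] r 30.2 h 25.7 slopes deg u,y [-0.08 -0.03]
n 270 centre u,y mm [ 64.88 -50.99] r 30.11 h 25.0 slopes deg u,y [-0.67 -0.81]
n 93 centre u,y mm [ 64.97 -50.83] r 30.02 h 25.0 slopes deg u,y [-0.8  -0.99]
```

```bash

python3 -m crank '{"travel":[[0.33,-0.74,0],[0.34,-0.74,0],[0.33,-0.74,0],[0.33,-0.74,0],[0,0,0],[0,0,0]],"dr":[[-0.09,0.02,0],[0,0,0],[0,0,0],[0,0,0],[0,0,0],[0,0,0]],"claw":[0.6,0.6,0.6,0.6,0.6,0.6]}'
python3 -c "
from h import *
plan(D(.1442,.001,.0165),Rtilt())
c=cam('wrist')
cv2.imwrite('pics/w20.png',c['color'][...,::-1])
"
```

```text
time: 19.1
tcp_pos: [0.6441, 0.0954, 0.1965]
eef_rot: [[-0.137, -0.897, 0.42], [-0.991, 0.124, -0.058], [0.0, -0.424, -0.906]]
ft_force: [0.2, -1.0, -1.1]
opening: 0.0344
rot units [-0.016 -0.016 -0.028] rows 1.0
trans units (after rot) [-0.056  0.089  2.031] mm [-2.2  3.6 81.2] in current axes [-0.058  0.092  2.031]
t 19.1 tcp [0.6441 0.0954 0.1965] F [ 0.19 -0.96 -1.13] op 0.0344
```

View pics/w20.png

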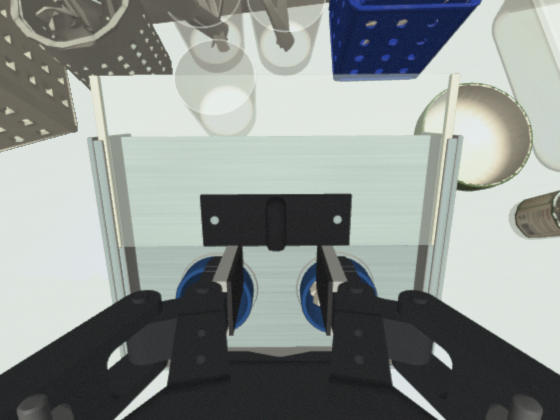

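```bash

python3 -m crank '{"travel":[[-0.05,0.08,0.5],[0,0,0.6],[0,0,0.4],[0,0,0],[0,0,0]],"dr":[[0,0,0],[0,0,0],[0,0,0],[0,0,0],[0,0,0]],"claw":[0.6,0.6,0.6,0.6,0.6]}'
python3 -c "
from h import *
plan(D(.1442,.001,.0165),Rtilt())
c=cam('wrist')
cv2.imwrite('pics/w21.png',c['color'][...,::-1])
print(dk(c,279,238),dk(c,279,270),[dk(c,u,250).tolist() for u in (230,328)])
"
```

```text
time: 19.57
tcp_pos: [0.662, 0.0962, 0.138]
eef_rot: [[-0.133, -0.9, 0.414], [-0.991, 0.121, -0.057], [0.002, -0.418, -0.908]]
ft_force: [0.2, -0.1, 0.0]
opening: 0.0341
rot units [ 0.055 -0.014  0.014] rows 1.0
trans units (after rot) [ 0.025 -0.131  0.518] mm [ 1.  -5.2 20.7] in current axes [ 0.024 -0.134  0.518]
t 19.5667 tcp [0.662  0.0962 0.138 ] F [ 0.21 -0.12  0.02] op 0.0341
[148.7   1.   59.4] [131.7   1.   59.1] [[149.9, 22.0, 76.9], [149.2, -20.3, 75.3]]
```

View pics/w21.png

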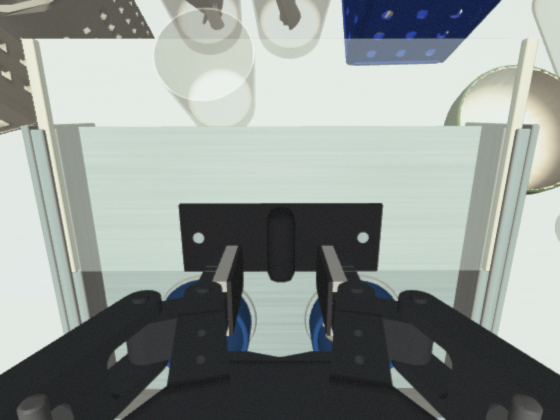

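```bash

python3 -m crank '{"travel":[[0,-0.13,0.2],[0,0,0.2],[0,0,0.12],[0,0,0],[0,0,0]],"dr":[[0.03,0,0],[0,0,0],[0,0,0],[0,0,0],[0,0,0]],"claw":[0.6,0.6,0.6,0.6,0.6]}'
python3 -c "
from h import *
plan(D(.1442,.001,.0165),Rtilt())
c=cam('wrist')
for v in (249,252): print([dk(c,u,v).tolist() for u in (230,328,279)])
"
python3 -m crank '{"travel":[[0,0,0],[0,0,0],[0,0,0],[0,0,0]],"dr":[[0,0,0],[0,0,0],[0,0,0],[0,0,0]],"claw":[0.95,0.95,0.95,0.95]}' 40
```

```text
time: 20.03
tcp_pos: [0.6765, 0.0938, 0.1225]
eef_rot: [[-0.134, -0.898, 0.419], [-0.991, 0.121, -0.058], [0.001, -0.423, -0.906]]
ft_force: [0.2, -0.6, -0.5]
opening: 0.0343
rot units [-0.005 -0.012  0.002] rows 1.0
trans units (after rot) [0.014 0.039 0.013] mm [0.6 1.6 0.5] in current axes [0.014 0.039 0.013]
t 20.0333 tcp [0.6765 0.0938 0.1225] F [ 0.17 -0.57 -0.47] op 0.0343
[[156.4, 21.8, 55.2], [156.2, -20.7, 54.9], [157.6, 0.6, 58.1]]
[[156.3, 21.4, 58.2], [156.1, -20.3, 57.9], [156.3, 0.6, 58.3]]
time: 20.42
tcp_pos: [0.6767, 0.0936, 0.1235]
eef_rot: [[-0.134, -0.897, 0.42], [-0.991, 0.121, -0.058], [0.001, -0.424, -0.906]]
ft_force: [-1.9, -1.3, 2.1]
opening: 0.0127
```

```bash

python3 -m crank '{"travel":[[0,0.2,0],[0,0.35,0],[0,0.35,0],[0,0.35,0],[0,0.35,0],[0,0.35,0],[0,0.35,0],[0,0.3,0],[0,0.2,0],[0,0,0]],"dr":[[0,0,0],[0,0,0],[0,0,0],[0,0,0],[0,0,0],[0,0,0],[0,0,0],[0,0,0],[0,0,0],[0,0,0]],"claw":[0.95,0.95,0.95,0.95,0.95,0.95,0.95,0.95,0.95,0.95]}'
python3 -c "
from h import *
s=status.observe(); print(dkp(s['tcp_pos']),s['ft_force'],s['opening'])
print(s['eef_rot'].T@s['ft_force'])"
```

```text
time: 21.25
tcp_pos: [0.5732, 0.1073, 0.0748]
eef_rot: [[-0.134, -0.899, 0.417], [-0.991, 0.121, -0.058], [0.002, -0.421, -0.907]]
ft_force: [-7.3, -2.3, 7.0]
opening: 0.0125
[31.1  1.  17.8] [-7.32291454 -2.33865347  6.97645207] 0.012509021674975357
[ 3.31348465  3.36253324 -9.24550976]
```

```bash

python3 -m crank '{"travel":[[0,0.05,-0.01],[0,0.05,-0.01],[0,0.05,0],[0,0,0]],"dr":[[0,0,0],[0,0,0],[0,0,0],[0,0,0]],"claw":[0.95,0.95,0.95,0.95]}'
python3 -c "
from h import *
s=status.observe(); print(dkp(s['tcp_pos']),s['ft_force'],s['opening'])
print(s['eef_rot'].T@s['ft_force'])"
python3 -m crank '{"travel":[[0,0.05,0],[0,0.05,0],[0,0,0]],"dr":[[0,0,0],[0,0,0],[0,0,0]],"claw":[0.95,0.95,0.95]}'
python3 -c "
from h import *
s=status.observe(); print(dkp(s['tcp_pos']),s['ft_force'],s['opening'])
print(s['eef_rot'].T@s['ft_force'])"
```

```text
time: 21.58
tcp_pos: [0.5698, 0.1077, 0.0733]
eef_rot: [[-0.134, -0.898, 0.419], [-0.991, 0.121, -0.058], [0.002, -0.423, -0.906]]
ft_force: [-0.5, -4.7, 0.3]
opening: 0.0126
[27.4  1.1 17.8] [-0.5301362  -4.72203639  0.33756036] 0.012644017145302966
[ 4.75106408 -0.23762128 -0.25208201]
time: 21.83
tcp_pos: [0.57, 0.1078, 0.0734]
eef_rot: [[-0.133, -0.896, 0.424], [-0.991, 0.12, -0.059], [0.002, -0.428, -0.904]]
ft_force: [8.8, -10.4, -2.0]
opening: 0.0127
[27.6  1.2 17.9] [  8.84286655 -10.37822917  -2.0467048 ] 0.012718960353872493
[ 9.10375219 -8.28589282  6.20955767]
```

```bash

python3 -m crank '{"travel":[[0,0.05,0],[0,0.05,0],[0,0,0]],"dr":[[0,0,0],[0,0,0],[0,0,0]],"claw":[0.95,0.95,0.95]}'
python3 -c "
from h import *
import pickle
s=status.observe(); print(dkp(s['tcp_pos']),s['ft_force'],s['opening'])
print(s['eef_rot'].T@s['ft_force'])
c=cam('wrist');cv2.imwrite('pics/w22.png',c['color'][...,::-1]);pickle.dump(c,open('w22.pkl','wb'))
c=cam('scene');cv2.imwrite('pics/s22.png',cv2.resize(c['color'][140:280,140:300,::-1],None,fx=5,fy=4,interpolation=cv2.INTER_CUBIC))
"
```

```text
time: 22.08
tcp_pos: [0.5701, 0.1079, 0.0735]
eef_rot: [[-0.132, -0.893, 0.43], [-0.991, 0.119, -0.059], [0.001, -0.434, -0.901]]
ft_force: [14.5, -15.6, -4.2]
opening: 0.0127
[27.8  1.2 17.9] [ 14.52210275 -15.6022368   -4.1644727 ] 0.012675599594819755
[ 13.53606699 -13.01645105  10.90921569]
```

View pics/w22.png

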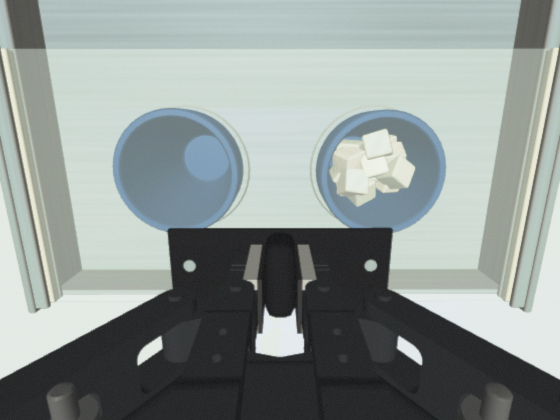

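View pics/s22.png

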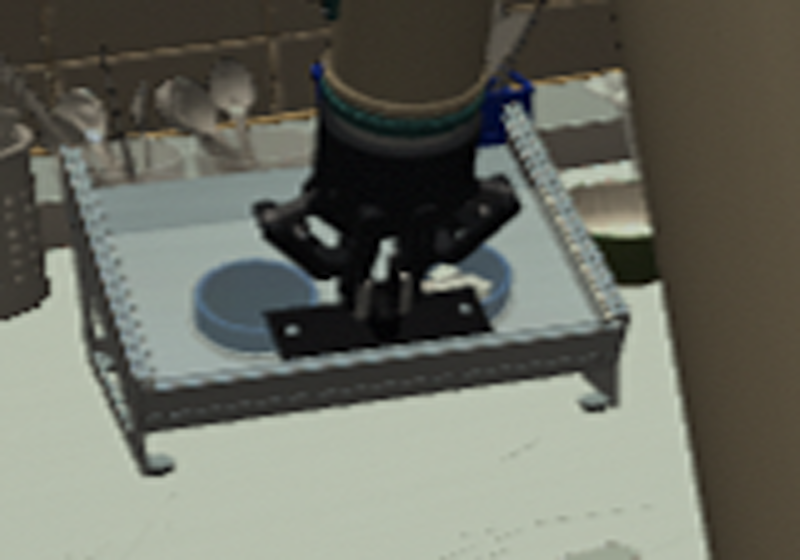

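```bash

python3 -c "
from h import *
import pickle
def pl(c,uv,h):
    nn=stR(YAW)@N; e=c['eye']; r=px2w(c,*uv,d=1.)-e; return dkp(e+r*(((FR+nn*h-e)@nn)/(r@nn)))
c=pickle.load(open('w22.pkl','rb'))
print('upper edge',pl(c,(280,49),.036),pl(c,(120,49),.036),pl(c,(460,49),.036)); print('black plate upper',pl(c,(280,228.5),.038),'block ends', pl(c,(280,233),.060),pl(c,(280,318),.060))
print([dk(c,280,v).tolist() for v in (236,245,300,315)])
c=pickle.load(open('w5.pkl','rb'))
print('initial: upper edge',pl(c,(280,33),.036)); print('black plate upper',pl(c,(280,222),.038))
c=pickle.load(open('w4.pkl','rb'))
print('initial: upper edge',pl(c,(280,51.5),.036)); print('black plate upper',pl(c,(280,208),.038))
c=pickle.load(open('w7.pkl','rb'));print('open lower edge',pl(c,(230,114),.036),pl(c,(300,114),.036),'bp upper', pl(c,(355,54),.038))
c=pickle.load(open('w12.pkl','rb'));print('open lower edge',pl(c,(230,135.5),.036),'bp upper', pl(c,(350,79),.038))
"
```

```text
upper edge [121.5  -0.   36. ] [121.4  68.7  36. ] [121.7 -77.4  36. ]
black plate upper [41.1 -0.2 38. ] block ends [46.5 -0.1 60. ] [ 6.4 -0.2 60. ]
[[40.0, -0.2, 45.6], [39.4, -0.2, 55.5], [15.1, -0.2, 59.5], [7.0, -0.2, 58.5]]
initial: upper edge [127.5  -1.1  36. ]
black plate upper [47.1 -1.2 38. ]
initial: upper edge [127.7   0.2  36. ]
black plate upper [47.2  0.  38. ]
open lower edge [119.9  88.3  36. ] [120.1  37.9  36. ] bp upper [159.7   1.2  38. ]
open lower edge [119.7  87.1  36. ] bp upper [159.5  -0.3  38. ]
```

```bash

python3 -m crank '{"travel":[[0,-0.07,0],[0,0,0],[0,0,0],[0,0,0],[0,0,0]],"dr":[[0,0,0],[0,0,0],[0,0,0],[0,0,0],[0,0,0]],"claw":[0.95,0.6,0.6,0.6,0.6]}'
python3 -m crank '{"travel":[[0,0,-0.3],[0,0,-0.6],[0,0,-0.9],[0,0,-0.9],[0,0.5,-0.5],[0,0.5,0],[0,0,0],[0,0,0]],"dr":[[0,0,0],[0,0,0],[0,0,0],[0,0,0],[0,0,0],[0,0,0],[0,0,0],[0,0,0]],"claw":[0.6,0.6,0.6,0.6,0.6,0.6,0.6,0.6]}'
python3 -c "
from h import *
import pickle
s=status.observe(); print(dkp(s['tcp_pos']),s['ft_force'],s['opening'])
for n in ('wrist','scene','top'):
    c=cam(n);cv2.imwrite(f'pics/{n}23.png',c['color'][...,::-1]);pickle.dump(c,open(n+'23.pkl','wb'))
"
```

```text
time: 22.6
tcp_pos: [0.5653, 0.1093, 0.0712]
eef_rot: [[-0.134, -0.898, 0.419], [-0.991, 0.121, -0.057], [0.0, -0.423, -0.906]]
ft_force: [0.1, -0.9, 0.5]
opening: 0.0342
time: 23.27
tcp_pos: [0.475, 0.1215, 0.1703]
eef_rot: [[-0.133, -0.898, 0.42], [-0.991, 0.12, -0.057], [0.001, -0.424, -0.906]]
ft_force: [-0.5, -0.2, 0.6]
opening: 0.0345
[-18.4   2.  146.2] [-0.53077693 -0.24521376  0.56398848] 0.0345438575487101
```

View pics/wrist23.png

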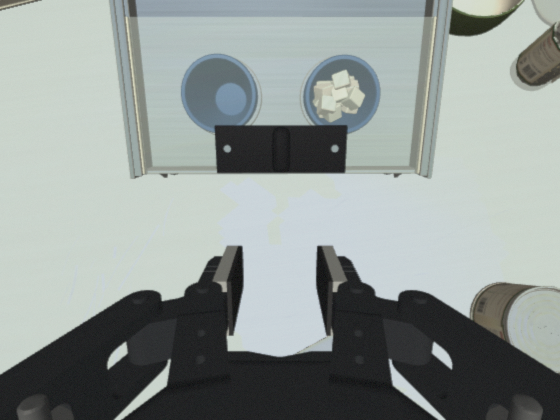

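View pics/top23.png

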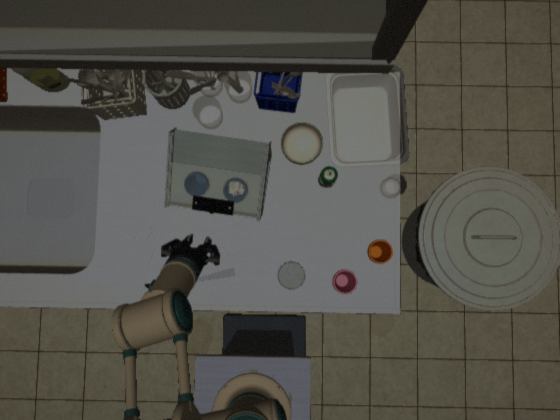

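```bash

python3 -c "
from h import *
import pickle
def pl(c,uv,h):
    nn=stR(YAW)@N; e=c['eye']; r=px2w(c,*uv,d=1.)-e; return dkp(e+r*(((FR+nn*h-e)@nn)/(r@nn)))
c=pickle.load(open('wrist23.pkl','rb'))
print('upper edge',pl(c,(280,16),.036)); print('bp upper',pl(c,(280,125),.038),'bp lower',pl(c,(240,172),.038))
rimdeck(c,219,93,36,37.5,ks=(1,))
cv2.imwrite('pics/wc.png',cv2.resize(c['color'][0:190,100:460,::-1],None,fx=2.2,fy=2.2,interpolation=cv2.INTER_CUBIC))
a=pickle.load(open('top0.pkl','rb'))['color'].astype(int);b=pickle.load(open('top23.pkl','rb'))['color'].astype(int)
d=(abs(a-b).sum(2)>60).astype(np.uint8); d=cv2.morphologyEx(d,cv2.MORPH_OPEN,np.ones((3,3),np.uint8))
n,l,st,ce=cv2.connectedComponentsWithStats(d); print([(st[i].tolist()) for i in range(1,n) if st[i,4]>15])
"
```

```text
upper edge [122.1   0.5  36. ]
bp upper [41.1  0.4 38. ] bp lower [ 2.  34.5 38. ]
n 118 centre u,y mm [65.32 49.84] r 29.02 h 35.9 slopes deg u,y [-0.95 -0.25]
[[195, 172, 14, 13, 140], [184, 181, 9, 14, 56], [202, 195, 32, 7, 107], [324, 229, 25, 25, 505], [117, 234, 103, 108, 3939], [451, 322, 109, 63, 2789], [197, 332, 27, 17, 232], [173, 334, 7, 8, 49], [227, 335, 21, 14, 157], [123, 346, 17, 12, 104], [215, 347, 7, 7, 39], [198, 357, 24, 42, 265], [212, 356, 130, 49, 3295], [522, 361, 34, 59, 688], [505, 362, 22, 18, 210], [418, 372, 47, 34, 896], [134, 379, 3, 20, 60], [179, 392, 15, 10, 122], [179, 393, 74, 27, 867], [252, 393, 35, 27, 436], [383, 401, 34, 19, 375], [215, 402, 4, 8, 26], [131, 406, 9, 14, 105], [336, 406, 11, 14, 115], [418, 407, 26, 13, 229], [124, 409, 6, 11, 61], [256, 409, 5, 5, 19]]
```

View pics/wc.png

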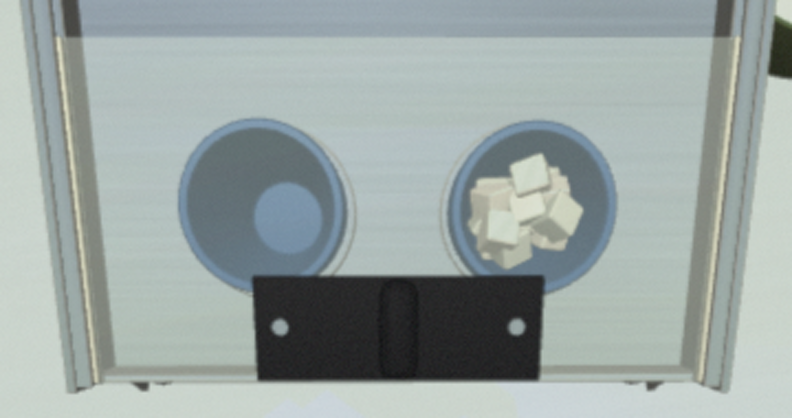

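```bash
python3 -c "
from h import *
s=status.observe(); print(s['time'],s['ft_force'],s['qd'].round(2)); print(workorder.close_job())"
```

```text
23.4167 [ 1.10553922 -0.3080029   0.06646632] [-0.35  0.53 -0.32 -0.03  0.29  0.1 ]
the job is handed in; nothing more can be done
None
```

The blue pot is home in the empty cup, the cover is shut again, and the job is handed in at 23.4 s. No verdict was reported.

**What I did:** I slid the cover up to its stop and picked the pot up by its collar. I then tilted it to the cup's axis and lowered it in 1–2 mm steps until it touched. I pressed it lightly (about 11 N), released it, and pushed the cover down until it stopped hard.

**Pot:** With the cover still open, the pot's rim was centred 66.4 mm up the slope and 52.1 mm across (nominal 66 and 52). It stood 25.7 mm above the deck against a nominal 26, and was level with the deck to about 0.1°.

**Cover:** Its upper edge measured 122.1 mm up the slope, where 122 is fully shut. Its travel measured about 118.5 mm by the grip plate and about 120 mm by its edges, against a nominal 120. That difference is within measuring error.

**Other things on the worktop:** Before and after pictures from the top camera show changes only at the station, where the blue pot had stood, and where the arm was. The arm hid the spoon in the last picture, so I could not confirm that one.

**Problems along the way:**
- The reported tool position lay about 33 mm beyond the real fingertips, so the first attempt to grip the cover closed on nothing. I corrected for it from the cameras.
- The pot sat about 1.2° crooked in the grip, which I corrected before lowering it in.
- The last rim reading, taken through the shut cover, disagreed with the others. The depth camera was measuring the cover plate there, so I disregarded it.

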